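# Seat a round-bottomed crucible in its ring stand

### The job

The round-bottomed crucible was left mouth down on the bench and cannot stand upright by itself. Turn it over and lower it gently, without dropping it or banging it, into the ring of the three-legged stand, so that it sits fully home in the ring, centred, upright and level, ready to be filled with glass frit. Let go of it, and leave the two frit jars standing where they are.

Things in the scene. Friction and masses are not known exactly. Their poses are not given: they have to be found in the camera images.
- crucible: buff fireclay crucible, loose, 0.16-0.26 kg: plain round cup 54 mm across, 65 mm long: hemispherical bottom (radius 27 mm), then a straight wall 38 mm long, 5 mm thick; open mouth, no handle or foot. Origin: lowest point of the round bottom; z axis along the cup towards the mouth (points down at the start). Centre of mass 32 mm from the origin: laid on its straight wall it stays lying
- crucible_ball (a point): centre of the crucible's hemispherical bottom, on its axis 27 mm from the lowest point
- crucible_mouth (a point): centre of the crucible's mouth, on its axis 65 mm from the lowest point
- stand: low dark steel ring stand, loose, about 0.5 kg: a horizontal ring bent from 8 mm round rod (inside diameter 38 mm, outside 54 mm) on three splayed legs whose round feet reach 46 mm from the axis; the top of the ring is 40 mm above the bench. Origin: on the ring's axis at bench level; z up
- stand_seat (a point): point on the ring's axis 56.8 mm above the stand's origin: the centre of the crucible's hemispherical bottom lies here when the crucible is fully home; its lowest point is then 29.8 mm and its mouth 94.8 mm above the bench
- frit_black: short glass jar of dark grey frit with a white screw lid, 44 mm in diameter and 52 mm high, loose bystander; origin: centre of its underside, z up
- frit_red: short glass jar of pink frit with a black screw lid, 44 mm in diameter and 52 mm high, loose bystander; origin: centre of its underside, z up

How it is judged:
At the end, for the whole second after the job is handed in: The crucible rests in the ring of the stand with the centre of its round bottom within 4 mm sideways and 2.5 mm in height of the seat point, mouth up with its axis within 0.12 rad (7 degrees) of vertical, and at rest; the stand stands flat on its feet (within 0.05 rad) (horizontal distance between crucible_ball and stand_seat below 0.004 m and z of crucible_ball in the frame of stand_seat between -0.0025 and 0.0025 m and angle between crucible's own z axis and vertical below 0.12 rad and angle between stand's own z axis and vertical below 0.05 rad and linear speed of crucible below 0.01 m/s and angular speed of crucible below 0.1 rad/s); the robot touches nothing.
It fails at once if the crucible is dropped into the stand (it falls there faster than 0.4 m/s with no finger on it: about 8 mm) (horizontal distance between crucible_ball and stand_seat below 0.04 m and contact force between the fingers and crucible below 0.1 N and linear speed of crucible above 0.4 m/s).
It fails at once if the crucible is banged or pressed hard against the stand (more than 60 N between them) (contact force between crucible and stand above 60 N).
It fails at once if a frit jar is tipped over or pushed away by more than 30 mm (distance of any of frit_black, frit_red from where it was at the start of the episode above 0.03 m or angle between any of frit_black, frit_red's own z axis and vertical above 0.5 rad).
It also fails if it takes over 58 s, if anything falls off the work surface, if the arm or the gripper's body presses on something with over 40 N, if the wrist force passes 120 N, or if a joint passes its speed limit or range.

### The arm

A 7-joint arm with a two-finger parallel gripper is mounted at the origin on a cart in front of the work surface, level with it; the furniture and walls round the work are solid. World frame = base frame: x ahead of the robot, y to its left, z up, the work surface at z = 0. Lengths are in m, angles in rad, forces in N, time in s.
With the tool pointing down it reaches from about 0.4 to 0.875 m from the base axis. Payload 6.5 kg.
Tool frame: the origin (TCP) lies at the very end of the fingers, on their centre line; the grasp point (between the pads) lies bot.pinch_z behind it (bot.pinch_z is the distance from the TCP to the grasp point, in m); z points along the fingers, y is the line along which they close (so a half turn about z gives the same grasp; the last joint's range is limited). The gripper opens to 88 mm and grips with 3 to 60 N. Pads are 18 mm wide; open, the fingers measure 123 mm over their backs; the gripper's body (75 mm by 187 mm) begins 45 mm behind the grasp point.
Start: joints at [1.203, 0.536, -0.004, 1.538, 0.003, 1.067, -0.071], TCP at [0.193, -0.621, 0.239] pointing down, gripper open.
Joint ranges: [-2.7, 2.7], [-0.37, 2.16], [-1.27, 1.26], [0.24, 2.4], [-1.31, 4.45], [0.19, 1.91], [-2.76, 2.76]. Speed limits (rad/s): [2.39, 2.39, 3.14, 3.14, 3.14, 3.14, 3.14].

### API

Orientations are given as a 3x3 rotation matrix whose columns are the frame's x, y, z axes.
In Python, from plant import bot, grab_frame, camera_model gives the robot as it stands. The module is installed in compiled form; this text tells all that it offers.
- The arm moves only by the tool servo_tool, never from a script. Its argument "series" is a list of rows, each an object with "xyz": the shift along the tool's x, y, z normalised to -1 to 1, where 1 is 0.6 m, a list of three; "twist": the turn, a rotation vector about the tool's x, y, z normalised to -1 to 1, where 1 is 180 degrees, a list of three; "jaw": the opening, from -1 (shut) to 1 (fully open), so that 0 is half open. A call has exactly 8 rows; each row is the pose to reach, as a shift and turn from the pose commanded when the call began, along the tool's axes at that moment, turning the shorter way round; what a row does not reach only later rows make up. A row lasts 1/10 s, in which the tool goes at most 50 mm and 8.59 degrees, less where a joint would pass 70% of its speed; a pose out of reach is approached as far as the arm can. A call with a number of a shift or a turn outside -1 to 1 is refused whole. A call with a gripper value outside its range is refused whole. The fingers move at their own pace and stop on an object; the grip force is fixed at half the most. Time passes only in rows, so rows that repeat a pose let the fingers close, or fill a call up. It gives the time, the measured TCP pose, the force, the opening and the grip force at its end, in the units of the state.
- bot.get_obs(): the state, without advancing time (a new reading comes with each control period).
- grab_frame(name): name is "scene" or "side" or "wrist"; returns the picture (420x560x3 uint8, red, green, blue); there is no depth.
- camera_model(name): a dict with "K" (3x3 intrinsics, pixels), "k1" (the pictures are not rectified: a ray, as slopes to the right and down, at radius r is drawn at 1 + k1 r^2 times it, then the intrinsics apply), "camera_from_world" (4x4, takes a point from world to camera coordinates); the wrist camera has in their place "mount" (4x4, takes a point from camera to tool coordinates, whose origin is the TCP and whose axes are the flange's). Camera axes: x right, y down, z forward; pixel columns grow to the right and rows downward; lengths in m; the calibration is good to about 2 mm. A picture is of the moment at which its call begins: read the wrist's pose just before it. camera_model takes no time and is no camera call.
- bot.finish_job(): hands the job in; it is judged then, once.
The state is a dict: "clock": time; "joint_positions": joint angles; "qd": joint speeds; "joint_torque": joint torques, N m; "tcp_pos": TCP position; "orientation": TCP orientation; "wrist_force": force on the tool from outside, world axes, zero at the start; "moment": the same for the moment, N m; "opening": finger opening in m; "gripper_force": force on a finger pad.
Only numpy, scipy, OpenCV 4.12 (cv2) and the standard library are available. Lean on these libraries where they do the work, as an engineer would, in place of code of your own. Each camera call takes 0.05 s, during which the arm holds its last target. There are 200 camera calls.

## Working session

There is one attempt and no reset: what is moved stays moved. The work goes in short steps, Python scripts to look and compute and a tool call to move; the robot and the scene stay as the last step left them, time stands still between calls to the robot, and variables do not carry over. Pictures are saved under pics/ and viewed, at most 10 in all, crops included, and the job is handed in when it is done.

Besides the shell and the picture viewer there is one more tool, called after "Call:" as a command line: name --argument value ..., lists and objects as JSON in quotes. servo_tool: Moves the arm, as the interface text tells. Its arguments: {"type":"object","properties":{"series":{"type":"array"}},"required":["series"]}

```bash
mkdir -p pics; python3 - <<'E'
from plant import bot, grab_frame, camera_model
import cv2, numpy as np
np.set_printoptions(precision=4,suppress=True)
s=bot.get_obs();print(s['tcp_pos'],s['orientation'],s['opening'],s['clock'],bot.pinch_z)
for n in ['scene','side']:
    cv2.imwrite(f'pics/{n}0.png',grab_frame(n)[:,:,::-1]);m=camera_model(n);print(n,m)
print(camera_model('wrist'))
E
```

```text
[ 0.193  -0.6201  0.2379] [[ 0.9548  0.2973 -0.0006]
 [ 0.2973 -0.9548  0.0016]
 [-0.0001 -0.0017 -1.    ]] 0.08807829355028657 0.0 0.0187
scene {'K': array([[472.617 ,   0.    , 281.6549],
       [  0.    , 472.617 , 209.7646],
       [  0.    ,   0.    ,   1.    ]]), 'k1': -0.04732731560175878, 'camera_from_world': array([[ 0.6053, -0.7958,  0.0178, -0.4279],
       [-0.3931, -0.3183, -0.8627,  0.2596],
       [ 0.6922,  0.5151, -0.5055,  0.5159],
       [ 0.    ,  0.    ,  0.    ,  1.    ]])}
side {'K': array([[416.5347,   0.    , 281.776 ],
       [  0.    , 416.5347, 213.4117],
       [  0.    ,   0.    ,   1.    ]]), 'k1': -0.10062559460224936, 'camera_from_world': array([[-0.9947, -0.1028,  0.001 ,  0.5826],
       [-0.0562,  0.5357, -0.8425,  0.1354],
       [ 0.0861, -0.8381, -0.5386,  0.7971],
       [ 0.    ,  0.    ,  0.    ,  1.    ]])}
{'K': array([[321.8574,   0.    , 279.1501],
       [  0.    , 321.8574, 213.8114],
       [  0.    ,   0.    ,   1.    ]]), 'k1': -0.013636689574591672, 'mount': array([[ 0.0009, -0.9627, -0.2705,  0.0691],
       [ 1.    ,  0.001 , -0.0002,  0.0003],
       [ 0.0005, -0.2705,  0.9627, -0.1463],
       [ 0.    ,  0.    ,  0.    ,  1.    ]])}
```

View pics/scene0.png

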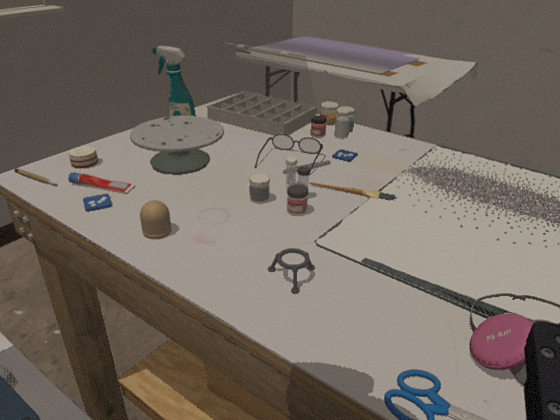

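View pics/side0.png

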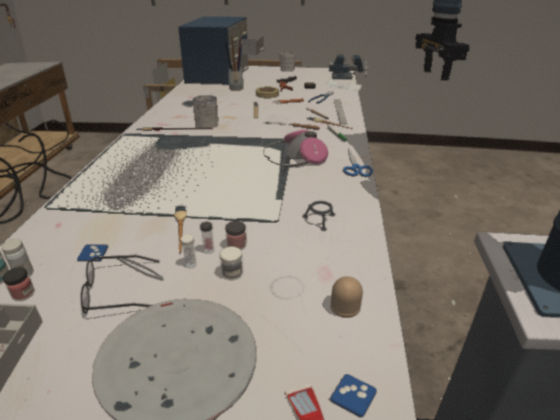

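The scene view shows the crucible at (155,218), the stand ring at (292,258), the black jar at (259,187) and the red jar at (297,198). The side view shows the crucible at (347,296), the ring at (320,208), the black jar at (231,262) and the red jar at (236,235).

```bash
cat > h.py <<'E'
import numpy as np, cv2
from plant import bot, grab_frame, camera_model
np.set_printoptions(precision=4,suppress=True)
def cam(n,s=None):
    m=camera_model(n)
    if n=='wrist':
        T=np.eye(4);T[:3,:3]=s['orientation'];T[:3,3]=s['tcp_pos'];E=np.linalg.inv(T@m['mount'])
    else: E=m['camera_from_world']
    return m['K'],np.array([m['k1'],0,0,0.]),E
def ray(c,uv):
    K,d,E=c
    p=cv2.undistortPoints(np.array([[uv]],float),K,d,None,None).ravel()
    R=E[:3,:3]; return -R.T@E[:3,3], R.T@np.array([p[0],p[1],1])
def atz(c,uv,z):
    o,r=ray(c,uv); return o+r*(z-o[2])/r[2]
def tri(obs):
    A=np.zeros((3,3));b=np.zeros(3)
    for c,uv in obs:
        o,r=ray(c,uv);r=r/np.linalg.norm(r);P=np.eye(3)-np.outer(r,r);A+=P;b+=P@o
    return np.linalg.solve(A,b)
def proj(c,P):
    K,d,E=c
    return cv2.projectPoints(np.array(P,float).reshape(-1,3),cv2.Rodrigues(E[:3,:3])[0],E[:3,3],K,d)[0].reshape(-1,2)
E
python3 - <<'E'
from h import *
a=cam('scene');b=cam('side')
for n,u,v,z in [('cruc',(155,216.5),(347,292),.038),('ring',(292.5,257.5),(320,208),.036),('black lid',(259,180),(231.5,254),.052),('red lid',(297.5,190),(236,227.5),.052)]:
    print(n,atz(a,u,z),atz(b,v,z),tri([(a,u),(b,v)]))
s=bot.get_obs();print(s['joint_positions'],s['tcp_pos'])
# rough bench front edge: scene pixels
for p in [(23,243),(100,300),(60,270)]:print('edge?',atz(a,p,0))
# crucible mask in both
for n in ['scene','side']:
    im=cv2.imread(f'pics/{n}0.png');x0,y0=(130,190) if n=='scene' else (322,266)
    c=cv2.resize(im[y0:y0+60,x0:x0+60],None,fx=6,fy=6,interpolation=cv2.INTER_CUBIC)
    r0,c0=(235,255) if n=='scene' else (190,295)
    d=cv2.resize(im[r0:r0+60,c0:c0+66],None,fx=6,fy=6,interpolation=cv2.INTER_CUBIC)
    globals()[n]=np.hstack([c,d])
cv2.imwrite('pics/crops.png',cv2.resize(np.vstack([scene,side]),(630,600)))
E
```

```text
cruc [0.4593 0.1062 0.038 ] [0.4598 0.1114 0.038 ] [0.4602 0.1088 0.0361]
ring [ 0.5174 -0.1657  0.036 ] [ 0.5142 -0.1654  0.036 ] [ 0.5151 -0.1662  0.0365]
black lid [0.6741 0.0348 0.052 ] [0.6774 0.0442 0.052 ] [0.6789 0.0392 0.0484]
red lid [ 0.6886 -0.0524  0.052 ] [ 0.6861 -0.0442  0.052 ] [ 0.6889 -0.0506  0.0495]
[ 1.2028  0.5371 -0.0044  1.5387  0.0026  1.0673 -0.0712] [ 0.1931 -0.6201  0.238 ]
edge? [0.2837 0.2737 0.    ]
edge? [0.2809 0.0295 0.    ]
edge? [0.283 0.147 0.   ]
```

View pics/crops.png

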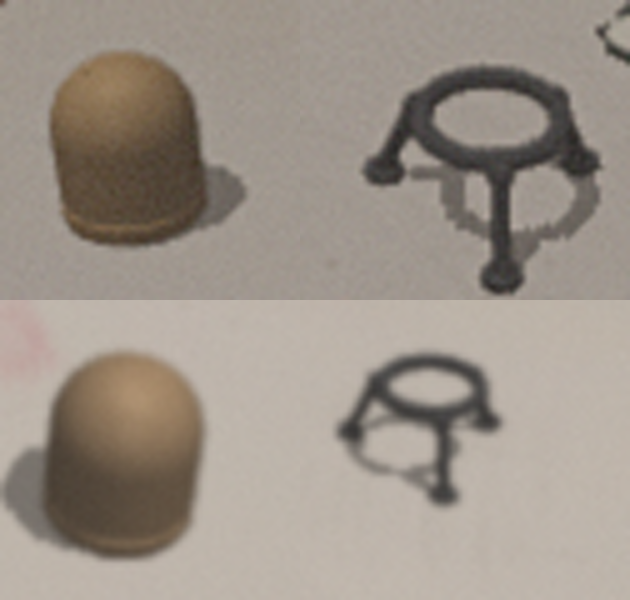

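The crucible is at about (0.460, 0.109) and the stand at about (0.516, -0.166). I'll move over towards the work and log joints so I can identify the kinematics.

Call:
servo_tool --series '[{"xyz":[0.73,-0.85,-0.1],"twist":[0,0,0],"jaw":1},{"xyz":[0.73,-0.85,-0.1],"twist":[0,0,0],"jaw":1},{"xyz":[0.73,-0.85,-0.1],"twist":[0,0,0],"jaw":1},{"xyz":[0.73,-0.85,-0.1],"twist":[0,0,0],"jaw":1},{"xyz":[0.73,-0.85,-0.1],"twist":[0,0,0],"jaw":1},{"xyz":[0.73,-0.85,-0.1],"twist":[0,0,0],"jaw":1},{"xyz":[0.73,-0.85,-0.1],"twist":[0,0,0],"jaw":1},{"xyz":[0.73,-0.85,-0.1],"twist":[0,0,0],"jaw":1}]'

```text
clock: 0.9
tcp_pos: [0.3514, -0.2529, 0.2744]
orientation: [[0.955, 0.297, -0.0], [0.297, -0.955, -0.0], [-0.0, 0.0, -1.0]]
wrist_force: [2.1, -0.2, -0.6]
opening: 0.0885
gripper_force: 0.0
```

```bash
cat > st.py <<'E'
from h import *
import json
s=bot.get_obs()
open('log.jsonl','a').write(json.dumps({k:np.array(s[k]).tolist() for k in ['joint_positions','tcp_pos','orientation']})+'\n')
print(s['clock'],'q',s['joint_positions'],'tcp',s['tcp_pos'],'op',s['opening'],'gf',s['gripper_force'],'F',s['wrist_force']);print(s['orientation'])
E
python3 st.py
```

```text
0.9 q [ 0.7122  0.1274 -0.2087  2.03    0.0318  0.9872 -0.7815] tcp [ 0.3514 -0.2529  0.2744] op 0.08846424984026181 gf 0.0 F [ 2.1015 -0.1678 -0.6156]
[[ 0.9548  0.2971 -0.0001]
 [ 0.2971 -0.9548 -0.0002]
 [-0.0002  0.0002 -1.    ]]
```

Call:
servo_tool --series '[{"xyz":[0.2,-0.25,-0.1],"twist":[0,0,-0.15],"jaw":1},{"xyz":[0.2,-0.25,-0.1],"twist":[0,0,-0.15],"jaw":1},{"xyz":[0.2,-0.25,-0.1],"twist":[0,0,-0.15],"jaw":1},{"xyz":[0.2,-0.25,-0.1],"twist":[0,0,-0.15],"jaw":1},{"xyz":[0.2,-0.25,-0.1],"twist":[0,0.15,-0.15],"jaw":1},{"xyz":[0.2,-0.25,-0.1],"twist":[0,0.15,-0.15],"jaw":1},{"xyz":[0.2,-0.25,-0.1],"twist":[0,0.15,-0.15],"jaw":1},{"xyz":[0.2,-0.25,-0.1],"twist":[0,0.15,-0.15],"jaw":1}]'

```text
clock: 1.7
tcp_pos: [0.4192, -0.0772, 0.3333]
orientation: [[0.622, 0.68, 0.388], [0.648, -0.726, 0.232], [0.439, 0.107, -0.892]]
wrist_force: [-0.6, -0.9, 0.1]
opening: 0.0881
gripper_force: 0.0
```

```bash
python3 st.py
```

```text
1.7 q [ 0.6381 -0.1056 -0.2663  2.2005 -0.5509  0.8184 -0.0875] tcp [ 0.4192 -0.0772  0.3333] op 0.0881418712149347 gf 0.0 F [-0.5893 -0.91    0.1349]
[[ 0.6224  0.6796  0.3884]
 [ 0.6477 -0.7257  0.2319]
 [ 0.4394  0.1072 -0.8918]]
```

```bash
cat > fk.py <<'E'
import numpy as np, json, itertools
from scipy.spatial.transform import Rotation as R
from scipy.optimize import least_squares
def fk(q,p,sg):
    o1,o7,h,L1,L2,L3,e1,e2,e3,e4,e5=p
    T=np.eye(3);x=np.array([0,0,h]);
    def rot(ax,a):
        nonlocal T; T=T@R.from_rotvec(np.array({'z':[0,0,1],'y':[0,1,0]}[ax])*a).as_matrix()
    def tr(v):
        nonlocal x; x=x+T@np.array(v)
    rot('z',sg[0]*q[0]+o1);tr([e1,e4,0]);rot('y',sg[1]*q[1]);rot('z',sg[2]*q[2]);tr([e2,0,L1]);rot('y',sg[3]*q[3]);rot('z',sg[4]*q[4])
    tr([e3,e5,L2]);rot('y',sg[5]*q[5]);rot('z',sg[6]*q[6]+o7);tr([0,0,L3]);return T,x
E
cat > fit.py <<'E'
from fk import *
D=[json.loads(l) for l in open('log.jsonl')]
D.append(dict(joint_positions=[1.2028,.5371,-.0044,1.5387,.0026,1.0673,-.0712],tcp_pos=[.1931,-.6201,.238],orientation=[[.9548,.2973,-.0006],[.2973,-.9548,.0016],[-.0001,-.0017,-1]]))
res=[]
for s in itertools.product([1,-1],repeat=4):
    sg=(s[0],1,s[1],1,s[2],1,s[3])
    def oe(p): return np.concatenate([(fk(d['joint_positions'],np.r_[p,np.zeros(9)],sg)[0]-np.array(d['orientation'])).ravel() for d in D])
    for o1,o7 in itertools.product([0,1.57,3.14,-1.57],repeat=2):
        r=least_squares(oe,[o1,o7]);res.append((r.cost,sg,r.x))
res.sort(key=lambda t:t[0])
for r in res[:3]: print(r)
sg=res[0][1];o=res[0][2]
def e(p): return np.concatenate([np.r_[(fk(d['joint_positions'],p,sg)[0]-np.array(d['orientation'])).ravel(),(fk(d['joint_positions'],p,sg)[1]-d['tcp_pos'])*3,p[6:]*.003] for d in D])
r=least_squares(e,np.r_[o,.33,.45,.45,.3,0,0,0,0,0]);np.set_printoptions(precision=4,suppress=True)
print(r.cost,r.x,np.abs(r.fun).max(),len(D))
json.dump([list(sg),r.x.tolist()],open('kin.json','w'))
E
python3 fit.py
```

```text
(np.float64(4.448029745512422e-08), (-1, 1, -1, 1, -1, 1, -1), array([3.74842915e-06, 1.57079188e+00]))
(np.float64(4.4480297455125127e-08), (-1, 1, -1, 1, -1, 1, -1), array([3.74845804e-06, 1.57079188e+00]))
(np.float64(4.44802974551277e-08), (-1, 1, -1, 1, -1, 1, -1), array([3.74844098e-06, 1.57079188e+00]))
7.51598199753579e-08 [ 0.      1.5708  0.361   0.4912  0.4523  0.3147  0.0042  0.003   0.0113
 -0.046   0.0011] 0.000210415378227586 3
```

```bash
cat > ik.py <<'E'
from fk import *
sg,P=json.load(open('kin.json'))
lo=np.array([-2.7,-.37,-1.27,.24,-1.31,.19,-2.76]);hi=np.array([2.7,2.16,1.26,2.4,4.45,1.91,2.76])
PZ=.0187
def tool(psi,p,roll):  # d heading psi, pitch p below horizontal; roll=+1: tool x on upper side, -1: lower
    d=np.array([np.cos(p)*np.cos(psi),np.cos(p)*np.sin(psi),-np.sin(p)])
    u=np.array([np.sin(p)*np.cos(psi),np.sin(p)*np.sin(psi),np.cos(p)])*roll
    return np.c_[u,np.cross(d,u),d]
def ik(Rt,g,q0,w=1e-3):
    x=g+Rt[:,2]*PZ
    def e(q):
        T,y=fk(q,P,sg);return np.r_[R.from_matrix(T.T@Rt).as_rotvec(),(y-x)*3,w*(q-q0)]
    r=least_squares(e,np.clip(q0,lo+.01,hi-.01),bounds=(lo,hi));return r.x,np.abs(r.fun[:6]).max()
def best(Rt,g,n=8,seed=0):
    rng=np.random.default_rng(seed);b=None
    for i in range(n):
        q0=lo+(hi-lo)*rng.uniform(.2,.8,7); q0[0]=-np.arctan2(g[1],g[0])+rng.uniform(-.5,.5)
        q,er=ik(Rt,g,q0)
        if er<3e-3:
            m=np.min(np.minimum(q-lo,hi-q))
            if b is None or m>b[0]: b=(m,q)
    return b
E
cat > feas.py <<'E'
from ik import *
np.set_printoptions(precision=2,suppress=True)
cup=np.array([.46,.109,.036]);st=np.array([.516,-.166,.08])
d2=np.pi/180
for psi in range(-180,180,45):
    out=[]
    for nm,g,p,r in [('A+',cup,45,1),('A-',cup,45,-1),('C+',cup,105,1),('C-',cup,105,-1),('D+',st,15,1),('D-',st,15,-1)]:
        b=best(tool(psi*d2,p*d2,r),g); out.append(f"{nm} {'--' if b is None else round(b[0],2)}")
    print(psi,out)
E
time python3 feas.py
```

```text
-180 ['A+ 0.5', 'A- 0.51', 'C+ 0.18', 'C- --', 'D+ --', 'D- --']
-135 ['A+ 0.47', 'A- 0.6', 'C+ 0.21', 'C- 0.0', 'D+ 0.06', 'D- 0.29']
-90 ['A+ 0.59', 'A- 0.58', 'C+ 0.32', 'C- 0.29', 'D+ 0.45', 'D- 0.52']
-45 ['A+ 0.2', 'A- 0.23', 'C+ 0.43', 'C- 0.48', 'D+ 0.07', 'D- 0.08']
0 ['A+ --', 'A- --', 'C+ 0.54', 'C- 0.56', 'D+ 0.0', 'D- 0.06']
45 ['A+ 0.0', 'A- 0.04', 'C+ 0.53', 'C- 0.53', 'D+ 0.33', 'D- 0.01']
90 ['A+ 0.29', 'A- 0.34', 'C+ 0.42', 'C- 0.43', 'D+ 0.49', 'D- 0.37']
135 ['A+ 0.73', 'A- 0.7', 'C+ 0.27', 'C- 0.27', 'D+ --', 'D- --']
real	0m27.583s
user	0m28.065s
sys	0m0.056s
```

```bash
cat > path.py <<'E'
from ik import *
from scipy.spatial.transform import Slerp
np.set_printoptions(precision=2,suppress=True)
d2=np.pi/180
D=[json.loads(l) for l in open('log.jsonl')][-1]
def go(q,R0,g0,R1,g1,n=20):
    S=Slerp([0,1],R.from_matrix([R0,R1]));m=9;em=0
    for t in np.linspace(0,1,n+1)[1:]:
        q,er=ik(S(t).as_matrix(),g0+(g1-g0)*t,q,w=.003); m=min(m,np.min(np.minimum(q-lo,hi-q)));em=max(em,er)
    return q,m,em
cup=np.array([.46,.109,.036]);st=np.array([.516,-.166,.08])
up=np.array([0,0,.15])
for ps in (-70,-90,-110):
  psi=ps*d2
  seq=[('A-hi',tool(psi,45*d2,-1),cup+up),('A-',tool(psi,45*d2,-1),cup),('A-up',tool(psi,45*d2,-1),cup+up),('mid',tool(psi,45*d2,1)@R.from_rotvec([0,0,-np.pi/2]).as_matrix(),cup+up),('A+up',tool(psi,45*d2,1),cup+up),('A+',tool(psi,45*d2,1),cup),('A+up',tool(psi,45*d2,1),cup+up),('C+up',tool(psi,105*d2,1),cup+up),('C+',tool(psi,105*d2,1),cup),('C+up',tool(psi,105*d2,1),cup+up),('D+cup',tool(psi,15*d2,1),cup+up),('D+up',tool(-np.pi/2,15*d2,1),st+up),('D+',tool(-np.pi/2,15*d2,1),st)]
  q=np.array(D['joint_positions']);R0=np.array(D['orientation']);g0=np.array(D['tcp_pos'])-R0[:,2]*PZ
  for sgn in (1,-1):
    qq=q;Ra,ga=R0,g0;print('psi',ps,'mid',sgn)
    for n,R1,g1 in seq:
        if n=='mid': R1=tool(psi,45*d2,1)@R.from_rotvec([0,0,sgn*np.pi/2]).as_matrix()
        qq,m,em=go(qq,Ra,ga,R1,g1);print(n,qq,'m',round(m,2),'e',round(em,3));Ra,ga=R1,g1
E
python3 path.py
```

```text
psi -70 mid 1
A-hi [-0.35  0.62 -0.53  2.    1.    1.34 -1.15] m 0.2 e 0.0
A- [-0.42  0.92 -0.44  1.98  1.18  1.21 -1.4 ] m 0.4 e 0.0
A-up [-0.35  0.62 -0.53  2.    1.    1.34 -1.15] m 0.4 e 0.0
mid [-0.21  0.68 -0.72  1.98  1.08  1.43  0.38] m 0.4 e 0.0
A+up [-0.09  0.76 -0.88  1.97  1.15  1.54  1.91] m 0.37 e 0.0
A+ [-0.19  1.04 -0.73  1.96  1.34  1.44  1.69] m 0.37 e 0.0
A+up [-0.09  0.76 -0.88  1.97  1.15  1.54  1.9 ] m 0.37 e 0.0
C+up [ 0.74  0.86 -1.27  1.93  0.67  0.98  2.7 ] m 0.0 e 0.0
C+ [ 0.59  1.03 -1.01  1.98  0.91  0.74  2.59] m 0.01 e 0.0
C+up [ 0.74  0.86 -1.27  1.93  0.67  0.98  2.7 ] m 0.0 e 0.0
D+cup [-0.44  0.96 -0.6   1.9   1.2   1.89  1.71] m 0.02 e 0.0
D+up [-0.    0.81 -0.42  1.92  1.32  1.72  1.93] m 0.03 e 0.0
D+ [-0.04  1.1  -0.36  1.84  1.38  1.67  1.73] m 0.19 e 0.0
psi -70 mid -1
A-hi [-0.35  0.62 -0.53  2.    1.    1.34 -1.15] m 0.2 e 0.0
A- [-0.42  0.92 -0.44  1.98  1.18  1.21 -1.4 ] m 0.4 e 0.0
A-up [-0.35  0.62 -0.53  2.    1.    1.34 -1.15] m 0.4 e 0.0
mid [-0.5   0.57 -0.34  2.01  0.92  1.24 -2.67] m 0.09 e 0.0
A+up [-1.56  1.05  1.26  2.17 -0.5   
[... 3077 characters left out ...]
 -1.47] m 0.36 e 0.0
A-up [-0.3   0.75 -0.43  1.69  0.62  1.56 -1.35] m 0.35 e 0.0
mid [-0.57  0.69 -0.05  1.72  0.45  1.44 -2.76] m 0.0 e 0.0
A+up [-1.23  1.12  1.26  1.99 -0.67  1.09 -2.76] m 0.0 e 0.391
A+ [-1.36  1.46  1.26  2.07 -1.06  1.05 -2.76] m 0.0 e 0.377
A+up [-1.23  1.12  1.26  1.99 -0.67  1.09 -2.76] m 0.0 e 0.391
C+up [-1.13  0.55  1.24  2.24 -1.04  0.93 -2.71] m 0.0 e 0.357
C+ [-0.51  0.67  0.42  2.23 -1.31  0.49 -2.45] m 0.0 e 0.0
C+up [-1.08  0.49  1.15  2.24 -0.98  0.87 -2.76] m 0.0 e 0.0
D+cup [-1.37  1.52  1.26  1.68 -0.25  1.55 -2.76] m 0.0 e 0.696
D+up [-1.28  1.62  1.26  2.31 -0.7   0.27 -2.76] m 0.0 e 0.683
D+ [-1.3   1.87  1.26  2.12 -0.89  0.6  -2.76] m 0.0 e 0.236
```

```bash
cat > cmd.py <<'E'
from ik import *
from plant import bot
import sys
np.set_printoptions(precision=4,suppress=True)
# usage: psi p roll gx gy gz : command for the grasp point pose from where the tool is now
a=[float(v) for v in sys.argv[1:7]]
s=bot.get_obs();R0=s['orientation'];x0=s['tcp_pos']
R1=tool(np.radians(a[0]),np.radians(a[1]),a[2]);x1=np.array(a[3:6])+R1[:,2]*PZ
w=R.from_matrix(R0.T@R1).as_rotvec();dx=R0.T@(x1-x0)
print('now grasp pt',x0-R0[:,2]*PZ,'op',s['opening'],'gf',s['gripper_force'],'F',s['wrist_force'],'t',s['clock'])
print('xyz',dx/.6,'twist',w/np.pi,'rows',max(np.linalg.norm(dx)/.05,np.degrees(np.linalg.norm(w))/8.59))
E
python3 cmd.py -90 45 -1 .46 .194 .121; python3 st.py
```

```text
now grasp pt [ 0.4119 -0.0816  0.35  ] op 0.0881418712149347 gf 0.0 F [-0.5893 -0.91    0.1349] t 1.7
xyz [ 0.1556 -0.3062  0.4614] twist [-0.0112 -0.3581 -0.2774] rows 9.494858417383794
1.7 q [ 0.6381 -0.1056 -0.2663  2.2005 -0.5509  0.8184 -0.0875] tcp [ 0.4192 -0.0772  0.3333] op 0.0881418712149347 gf 0.0 F [-0.5893 -0.91    0.1349]
[[ 0.6224  0.6796  0.3884]
 [ 0.6477 -0.7257  0.2319]
 [ 0.4394  0.1072 -0.8918]]
```

```bash
python3 cmd.py -90 45 -1 .46 .2 .22
```

```text
now grasp pt [ 0.4119 -0.0816  0.35  ] op 0.0881418712149347 gf 0.0 F [-0.5893 -0.91    0.1349] t 1.7
xyz [ 0.2346 -0.2957  0.3166] twist [-0.0112 -0.3581 -0.2774] rows 9.494858417383794
```

Call:
servo_tool --series '[{"xyz":[0.235,-0.296,0.317],"twist":[-0.011,-0.358,-0.277],"jaw":1},{"xyz":[0.235,-0.296,0.317],"twist":[-0.011,-0.358,-0.277],"jaw":1},{"xyz":[0.235,-0.296,0.317],"twist":[-0.011,-0.358,-0.277],"jaw":1},{"xyz":[0.235,-0.296,0.317],"twist":[-0.011,-0.358,-0.277],"jaw":1},{"xyz":[0.235,-0.296,0.317],"twist":[-0.011,-0.358,-0.277],"jaw":1},{"xyz":[0.235,-0.296,0.317],"twist":[-0.011,-0.358,-0.277],"jaw":1},{"xyz":[0.235,-0.296,0.317],"twist":[-0.011,-0.358,-0.277],"jaw":1},{"xyz":[0.235,-0.296,0.317],"twist":[-0.011,-0.358,-0.277],"jaw":1}]'

```text
clock: 2.5
tcp_pos: [0.4601, 0.1931, 0.2047]
orientation: [[0.23, 0.973, 0.013], [0.87, -0.2, -0.45], [-0.435, 0.115, -0.893]]
wrist_force: [-0.9, 0.2, 0.4]
opening: 0.0882
gripper_force: 0.0
```

```bash
python3 st.py; python3 fit.py|tail -2; python3 cmd.py -90 45 -1 .46 .194 .121
```

```text
2.5 q [-0.2026  0.5884 -0.7034  1.7844  0.682   1.362  -1.424 ] tcp [0.4601 0.1931 0.2047] op 0.0882418305360523 gf 0.0 F [-0.8628  0.2317  0.4052]
[[ 0.2304  0.973   0.0127]
 [ 0.8703 -0.2002 -0.45  ]
 [-0.4353  0.1147 -0.8929]]
0.00012180778519597185 [-0.0051  1.566   0.3668  0.4757  0.4608  0.2616  0.0278  0.0041  0.0594
 -0.0477  0.0076] 0.00871690339297504 5
now grasp pt [0.4599 0.2015 0.2214] op 0.0882418305360523 gf 0.0 F [-0.8628  0.2317  0.4052] t 2.5
xyz [ 0.0525 -0.0146  0.1535] twist [-0.0078 -0.1014 -0.074 ] rows 2.6361212726296515
```

Call:
servo_tool --series '[{"xyz":[0.052,-0.015,0.153],"twist":[-0.008,-0.101,-0.074],"jaw":1},{"xyz":[0.052,-0.015,0.153],"twist":[-0.008,-0.101,-0.074],"jaw":1},{"xyz":[0.052,-0.015,0.153],"twist":[-0.008,-0.101,-0.074],"jaw":1},{"xyz":[0.052,-0.015,0.153],"twist":[-0.008,-0.101,-0.074],"jaw":1},{"xyz":[0.052,-0.015,0.153],"twist":[-0.008,-0.101,-0.074],"jaw":1},{"xyz":[0.052,-0.015,0.153],"twist":[-0.008,-0.101,-0.074],"jaw":1},{"xyz":[0.052,-0.015,0.153],"twist":[-0.008,-0.101,-0.074],"jaw":1},{"xyz":[0.052,-0.015,0.153],"twist":[-0.008,-0.101,-0.074],"jaw":1}]'

```text
clock: 3.3
tcp_pos: [0.4615, 0.1759, 0.1118]
orientation: [[0.011, 1.0, -0.001], [0.711, -0.009, -0.703], [-0.703, 0.007, -0.711]]
wrist_force: [0.3, 0.3, -0.5]
opening: 0.088
gripper_force: 0.0
```

```bash
python3 st.py; python3 cmd.py -90 45 -1 .46 .109 .035; python3 -c "
from h import *
s=bot.get_obs();cv2.imwrite('pics/w1.png',grab_frame('wrist')[:,:,::-1])
print(proj(cam('wrist',s),[[.46,.109,.038],[.46,.109,.065],[.487,.109,.038],[.433,.109,.038]]))"
```

```text
3.3 q [-0.3839  0.8668 -0.5895  1.7158  0.846   1.5287 -1.3953] tcp [0.4615 0.1759 0.1118] op 0.08796333079336681 gf 0.0 F [ 0.2541  0.309  -0.5026]
[[ 0.0113  0.9999 -0.0009]
 [ 0.7109 -0.0086 -0.7033]
 [-0.7032  0.0073 -0.7109]]
now grasp pt [0.4615 0.189  0.1251] op 0.08796333079336681 gf 0.0 F [ 0.2541  0.309  -0.5026] t 3.3
xyz [ 0.0107 -0.0024  0.2006] twist [-0.0003 -0.0017 -0.0036] rows 2.4105888230473616
[[277.3604 208.6741]
 [277.5065 239.7955]
 [311.609  208.3397]
 [243.1379 209.0098]]
```

View pics/w1.png

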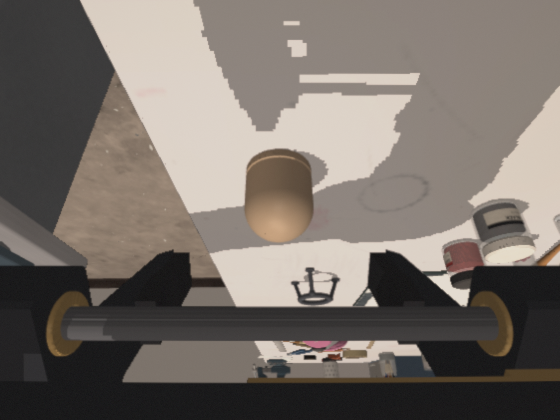

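The wrist view shows the crucible centred at (279,206), between the fingertips at columns 190 and 370. I'll advance and close.

Call:
servo_tool --series '[{"xyz":[0.01,0.0,0.05],"twist":[0,-0.002,-0.004],"jaw":1},{"xyz":[0.01,0.0,0.1],"twist":[0,-0.002,-0.004],"jaw":1},{"xyz":[0.01,0.0,0.15],"twist":[0,-0.002,-0.004],"jaw":1},{"xyz":[0.01,0.0,0.18],"twist":[0,-0.002,-0.004],"jaw":1},{"xyz":[0.01,0.0,0.2],"twist":[0,-0.002,-0.004],"jaw":1},{"xyz":[0.01,0.0,0.2],"twist":[0,-0.002,-0.004],"jaw":1},{"xyz":[0.01,0.0,0.2],"twist":[0,-0.002,-0.004],"jaw":0.1},{"xyz":[0.01,0.0,0.2],"twist":[0,-0.002,-0.004],"jaw":0.1}]'

```text
clock: 4.15
tcp_pos: [0.4609, 0.0974, 0.0216]
orientation: [[-0.004, 1.0, -0.0], [0.707, 0.003, -0.708], [-0.708, -0.003, -0.707]]
wrist_force: [0.2, 0.0, -0.8]
opening: 0.0741
gripper_force: 0.0
```

Call:
servo_tool --series '[{"xyz":[0,0,0],"twist":[0,0,0],"jaw":0.1},{"xyz":[0,0,0],"twist":[0,0,0],"jaw":0.1},{"xyz":[0,0,0],"twist":[0,0,0],"jaw":0.1},{"xyz":[0,0,0],"twist":[0,0,0],"jaw":0.1},{"xyz":[0,0,0],"twist":[0,0,0],"jaw":0.1},{"xyz":[0,0,0],"twist":[0,0,0],"jaw":0.1},{"xyz":[0,0,0],"twist":[0,0,0],"jaw":0.1},{"xyz":[0,0,0],"twist":[0,0,0],"jaw":0.1}]'

```text
clock: 4.95
tcp_pos: [0.4607, 0.0964, 0.0212]
orientation: [[-0.004, 1.0, -0.001], [0.706, 0.002, -0.709], [-0.709, -0.004, -0.706]]
wrist_force: [0.3, 4.6, 4.7]
opening: 0.0534
gripper_force: 30.0
```

```bash
python3 st.py; python3 cmd.py -90 45 -1 .46 .109 .135
```

```text
4.95 q [-0.3132  0.9677 -0.5164  1.83    0.9794  1.358  -1.4578] tcp [0.4607 0.0964 0.0212] op 0.05344701376901717 gf 29.9936077819018 F [0.3365 4.64   4.6844]
[[-0.0044  1.     -0.0011]
 [ 0.7056  0.0023 -0.7086]
 [-0.7086 -0.0039 -0.7056]]
now grasp pt [0.4607 0.1096 0.0344] op 0.05344701376901717 gf 29.9936077819018 F [0.3365 4.64   4.6844] t 4.95
xyz [-0.1194 -0.0018 -0.1175] twist [-0.0004  0.0007  0.0014] rows 2.010765014143444
```

Call:
servo_tool --series '[{"xyz":[-0.03,0,-0.03],"twist":[0,0,0],"jaw":-1},{"xyz":[-0.06,0,-0.06],"twist":[0,0,0],"jaw":-1},{"xyz":[-0.09,0,-0.09],"twist":[0,0,0],"jaw":-1},{"xyz":[-0.12,0,-0.12],"twist":[0,0,-0.04],"jaw":-1},{"xyz":[-0.12,0,-0.12],"twist":[0,0,-0.08],"jaw":-1},{"xyz":[-0.12,0,-0.12],"twist":[0,0,-0.12],"jaw":-1},{"xyz":[-0.12,0,-0.12],"twist":[0,0,-0.16],"jaw":-1},{"xyz":[-0.12,0,-0.12],"twist":[0,0,-0.2],"jaw":-1}]'

```text
clock: 5.75
tcp_pos: [0.4605, 0.0954, 0.1221]
orientation: [[-0.596, 0.803, -0.003], [0.567, 0.418, -0.709], [-0.568, -0.424, -0.705]]
wrist_force: [-0.2, -1.4, -2.4]
opening: 0.053
gripper_force: 30.0
```

Call:
servo_tool --series '[{"xyz":[0,0,0],"twist":[0,0,-0.04],"jaw":-1},{"xyz":[0,0,0],"twist":[0,0,-0.08],"jaw":-1},{"xyz":[0,0,0],"twist":[0,0,-0.12],"jaw":-1},{"xyz":[0,0,0],"twist":[0,0,-0.16],"jaw":-1},{"xyz":[0,0,0],"twist":[0,0,-0.2],"jaw":-1},{"xyz":[0,0,0],"twist":[0,0,-0.24],"jaw":-1},{"xyz":[0,0,0],"twist":[0,0,-0.28],"jaw":-1},{"xyz":[0,0,0],"twist":[0,0,-0.32],"jaw":-1}]'

```text
clock: 6.55
tcp_pos: [0.4605, 0.0955, 0.122]
orientation: [[-0.997, -0.073, -0.003], [-0.049, 0.703, -0.709], [0.054, -0.707, -0.705]]
wrist_force: [0.2, -0.1, -1.9]
opening: 0.0531
gripper_force: 30.0
```

Call:
servo_tool --series '[{"xyz":[0,0,0],"twist":[0,0,-0.04],"jaw":-1},{"xyz":[0,0,0],"twist":[0,0,-0.08],"jaw":-1},{"xyz":[0,0,0],"twist":[0,0,-0.12],"jaw":-1},{"xyz":[0,0,0],"twist":[0,0,-0.16],"jaw":-1},{"xyz":[0,0,0],"twist":[0,0,-0.2],"jaw":-1},{"xyz":[0,0,0],"twist":[0,0,-0.24],"jaw":-1},{"xyz":[0,0,0],"twist":[0,0,-0.28],"jaw":-1},{"xyz":[0,0,0],"twist":[0,0,-0.32],"jaw":-1}]'

```text
clock: 7.35
tcp_pos: [0.4605, 0.0955, 0.122]
orientation: [[-0.473, -0.881, -0.003], [-0.62, 0.335, -0.709], [0.626, -0.333, -0.705]]
wrist_force: [-1.0, 0.4, -1.0]
opening: 0.0533
gripper_force: 30.0
```

```bash
python3 st.py; python3 cmd.py -90 45 1 .46 .15 .055;python3 -c "
from h import *
cv2.imwrite('pics/s2.png',np.hstack([grab_frame('side')[150:400,260:460,::-1],grab_frame('scene')[100:350,60:260,::-1]]))"
```

```text
7.35 q [-0.0207  0.9681 -0.9666  1.8345  1.0789  1.7136  1.1585] tcp [0.4605 0.0955 0.122 ] op 0.05334259036823674 gf 29.997023351469352 F [-1.0092  0.4375 -0.9676]
[[-0.4727 -0.8812 -0.0031]
 [-0.6202  0.3352 -0.7092]
 [ 0.626  -0.3333 -0.705 ]]
now grasp pt [0.4605 0.1087 0.1351] op 0.05334259036823674 gf 29.997023351469352 F [-1.0092  0.4375 -0.9676] t 7.35
xyz [-0.126   0.0683  0.0454] twist [ 0.0007 -0.0012 -0.1567] rows 3.283949114362323
```

View pics/s2.png

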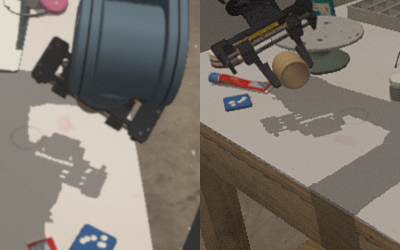

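The cup is held, with its axis nearly sideways. I'll finish the roll and lower it.

```bash
python3 cmd.py -90 45 1 .46 .13 .036
```

```text
now grasp pt [0.4605 0.1087 0.1351] op 0.05308764630366433 gf 29.99884343556687 F [ 0.4032  0.8939 -2.59  ] t 7.45
xyz [-0.1248  0.0681  0.0912] twist [ 0.0009 -0.0012 -0.158 ] rows 3.3106558905159886
```

Call:
servo_tool --series '[{"xyz":[0,0,0],"twist":[0,0,-0.04],"jaw":-1},{"xyz":[0,0,0],"twist":[0,0,-0.08],"jaw":-1},{"xyz":[-0.02,0.01,0.015],"twist":[0,0,-0.12],"jaw":-1},{"xyz":[-0.05,0.027,0.036],"twist":[0.001,-0.001,-0.158],"jaw":-1},{"xyz":[-0.075,0.041,0.055],"twist":[0.001,-0.001,-0.158],"jaw":-1},{"xyz":[-0.1,0.055,0.073],"twist":[0.001,-0.001,-0.158],"jaw":-1},{"xyz":[-0.125,0.068,0.091],"twist":[0.001,-0.001,-0.158],"jaw":-1},{"xyz":[-0.125,0.068,0.091],"twist":[0.001,-0.001,-0.158],"jaw":-1}]'

```text
clock: 8.25
tcp_pos: [0.4596, 0.1171, 0.0216]
orientation: [[-0.002, -1.0, -0.0], [-0.706, 0.002, -0.708], [0.708, -0.001, -0.706]]
wrist_force: [0.3, -0.4, -1.9]
opening: 0.0527
gripper_force: 30.0
```

```bash
python3 st.py; python3 cmd.py -90 45 1 .46 .13 .030
```

```text
8.25 q [-0.0725  1.1761 -0.9385  1.7849  1.2067  1.6955  1.537 ] tcp [0.4596 0.1171 0.0216] op 0.052711381230092204 gf 30.000510071914732 F [ 0.3177 -0.412  -1.917 ]
[[-0.0022 -1.     -0.0001]
 [-0.7058  0.0016 -0.7084]
 [ 0.7084 -0.0014 -0.7058]]
now grasp pt [0.4596 0.1303 0.0348] op 0.052711381230092204 gf 30.000510071914732 F [ 0.3177 -0.412  -1.917 ] t 8.25
xyz [-0.0053 -0.0006  0.006 ] twist [ 0.     -0.0006 -0.0007] rows 0.0966039558108885
```

Call:
servo_tool --series '[{"xyz":[-0.002,0,0.002],"twist":[0,0,0],"jaw":-1},{"xyz":[-0.004,0,0.004],"twist":[0,0,0],"jaw":-1},{"xyz":[-0.005,0,0.005],"twist":[0,0,0],"jaw":-1},{"xyz":[-0.006,0,0.006],"twist":[0,0,0],"jaw":-1},{"xyz":[-0.007,0,0.007],"twist":[0,0,0],"jaw":-1},{"xyz":[-0.007,0,0.007],"twist":[0,0,0],"jaw":-1},{"xyz":[-0.007,0,0.007],"twist":[0,0,0],"jaw":-1},{"xyz":[-0.007,0,0.007],"twist":[0,0,0],"jaw":-1}]'

```text
clock: 9.05
tcp_pos: [0.4608, 0.1177, 0.0179]
orientation: [[-0.002, -1.0, 0.002], [-0.707, -0.0, -0.707], [0.707, -0.003, -0.707]]
wrist_force: [0.5, 0.7, -2.1]
opening: 0.0533
gripper_force: 30.0
```

Call:
servo_tool --series '[{"xyz":[-0.001,0,0.001],"twist":[0,0,0],"jaw":-1},{"xyz":[-0.001,0,0.001],"twist":[0,0,0],"jaw":-1},{"xyz":[-0.002,0,0.002],"twist":[0,0,0],"jaw":-1},{"xyz":[-0.002,0,0.002],"twist":[0,0,0],"jaw":-1},{"xyz":[-0.002,0,0.002],"twist":[0,0,0],"jaw":-1},{"xyz":[-0.002,0,0.002],"twist":[0,0,0],"jaw":-1},{"xyz":[-0.002,0,0.002],"twist":[0,0,0],"jaw":-1},{"xyz":[-0.002,0,0.002],"twist":[0,0,0],"jaw":-1}]'

```text
clock: 9.85
tcp_pos: [0.4608, 0.1177, 0.0162]
orientation: [[-0.002, -1.0, 0.002], [-0.707, -0.0, -0.707], [0.707, -0.003, -0.707]]
wrist_force: [-0.4, 0.3, -2.1]
opening: 0.0529
gripper_force: 30.0
```

Call:
servo_tool --series '[{"xyz":[-0.001,0,0.001],"twist":[0,0,0],"jaw":-1},{"xyz":[-0.001,0,0.001],"twist":[0,0,0],"jaw":-1},{"xyz":[-0.002,0,0.002],"twist":[0,0,0],"jaw":-1},{"xyz":[-0.002,0,0.002],"twist":[0,0,0],"jaw":-1},{"xyz":[-0.002,0,0.002],"twist":[0,0,0],"jaw":-1},{"xyz":[-0.002,0,0.002],"twist":[0,0,0],"jaw":-1},{"xyz":[-0.002,0,0.002],"twist":[0,0,0],"jaw":-1},{"xyz":[-0.002,0,0.002],"twist":[0,0,0],"jaw":-1}]'

```text
clock: 10.65
tcp_pos: [0.4609, 0.1177, 0.0145]
orientation: [[-0.002, -1.0, 0.002], [-0.707, -0.0, -0.707], [0.707, -0.003, -0.707]]
wrist_force: [-0.4, -0.4, -2.2]
opening: 0.0526
gripper_force: 30.0
```

Call:
servo_tool --series '[{"xyz":[-0.0005,0,0.0005],"twist":[0,0,0],"jaw":-1},{"xyz":[-0.001,0,0.001],"twist":[0,0,0],"jaw":-1},{"xyz":[-0.001,0,0.001],"twist":[0,0,0],"jaw":-1},{"xyz":[-0.0015,0,0.0015],"twist":[0,0,0],"jaw":-1},{"xyz":[-0.0015,0,0.0015],"twist":[0,0,0],"jaw":-1},{"xyz":[-0.0015,0,0.0015],"twist":[0,0,0],"jaw":-1},{"xyz":[-0.0015,0,0.0015],"twist":[0,0,0],"jaw":-1},{"xyz":[-0.0015,0,0.0015],"twist":[0,0,0],"jaw":-1}]'

```text
clock: 11.45
tcp_pos: [0.4608, 0.1177, 0.0132]
orientation: [[-0.002, -1.0, 0.002], [-0.707, -0.0, -0.707], [0.707, -0.003, -0.707]]
wrist_force: [-1.1, -0.0, -2.1]
opening: 0.053
gripper_force: 30.0
```

Call:
servo_tool --series '[{"xyz":[-0.0005,0,0.0005],"twist":[0,0,0],"jaw":-1},{"xyz":[-0.001,0,0.001],"twist":[0,0,0],"jaw":-1},{"xyz":[-0.001,0,0.001],"twist":[0,0,0],"jaw":-1},{"xyz":[-0.001,0,0.001],"twist":[0,0,0],"jaw":-1},{"xyz":[-0.001,0,0.001],"twist":[0,0,0],"jaw":-1},{"xyz":[-0.001,0,0.001],"twist":[0,0,0],"jaw":-1},{"xyz":[-0.001,0,0.001],"twist":[0,0,0],"jaw":-1},{"xyz":[-0.001,0,0.001],"twist":[0,0,0],"jaw":-1}]'

```text
clock: 12.25
tcp_pos: [0.4609, 0.1177, 0.0124]
orientation: [[-0.002, -1.0, 0.002], [-0.707, -0.0, -0.707], [0.707, -0.003, -0.707]]
wrist_force: [0.3, -0.9, -2.2]
opening: 0.0532
gripper_force: 30.0
```

Call:
servo_tool --series '[{"xyz":[-0.0005,0,0.0005],"twist":[0,0,0],"jaw":-1},{"xyz":[-0.001,0,0.001],"twist":[0,0,0],"jaw":-1},{"xyz":[-0.0015,0,0.0015],"twist":[0,0,0],"jaw":-1},{"xyz":[-0.002,0,0.002],"twist":[0,0,0],"jaw":-1},{"xyz":[-0.002,0,0.002],"twist":[0,0,0],"jaw":-1},{"xyz":[-0.002,0,0.002],"twist":[0,0,0],"jaw":-1},{"xyz":[-0.002,0,0.002],"twist":[0,0,0],"jaw":-1},{"xyz":[-0.002,0,0.002],"twist":[0,0,0],"jaw":-1}]'

```text
clock: 13.05
tcp_pos: [0.4609, 0.1177, 0.012]
orientation: [[-0.002, -1.0, 0.003], [-0.706, -0.0, -0.709], [0.709, -0.003, -0.706]]
wrist_force: [-1.8, 0.5, 8.5]
opening: 0.0532
gripper_force: 30.0
```

Contact at about 10 N, so I'll release and back off along the tool axis.

Call:
servo_tool --series '[{"xyz":[0.001,0,-0.001],"twist":[0,0,0],"jaw":0.3},{"xyz":[0.001,0,-0.001],"twist":[0,0,0],"jaw":0.4},{"xyz":[0.001,0,-0.001],"twist":[0,0,0],"jaw":0.6},{"xyz":[0.001,0,-0.001],"twist":[0,0,0],"jaw":1},{"xyz":[0.001,0,-0.001],"twist":[0,0,0],"jaw":1},{"xyz":[0.001,0,-0.001],"twist":[0,0,0],"jaw":1},{"xyz":[0.001,0,-0.001],"twist":[0,0,0],"jaw":1},{"xyz":[0.001,0,-0.001],"twist":[0,0,0],"jaw":1}]'

```text
clock: 13.85
tcp_pos: [0.4608, 0.1177, 0.0115]
orientation: [[-0.002, -1.0, 0.002], [-0.707, -0.0, -0.707], [0.707, -0.003, -0.707]]
wrist_force: [0.5, 0.2, -0.5]
opening: 0.0883
gripper_force: 0.0
```

Call:
servo_tool --series '[{"xyz":[0,0,-0.03],"twist":[0,0,0],"jaw":1},{"xyz":[0,0,-0.08],"twist":[0,0,0],"jaw":1},{"xyz":[0,0,-0.14],"twist":[0,0,0],"jaw":1},{"xyz":[0,0,-0.2],"twist":[0,0,0],"jaw":1},{"xyz":[0,0,-0.25],"twist":[0,0,0],"jaw":1},{"xyz":[0,0,-0.25],"twist":[0,0,0],"jaw":1},{"xyz":[0,0,-0.25],"twist":[0,0,0],"jaw":1},{"xyz":[0,0,-0.25],"twist":[0,0,0],"jaw":1}]'

```text
clock: 14.65
tcp_pos: [0.4604, 0.2225, 0.1169]
orientation: [[-0.002, -1.0, 0.001], [-0.706, 0.0, -0.709], [0.709, -0.002, -0.706]]
wrist_force: [-1.1, 0.1, -0.1]
opening: 0.0881
gripper_force: 0.0
```

```bash
python3 st.py; python3 -c "
from h import *
s=bot.get_obs();c=cam('wrist',s);cv2.imwrite('pics/w3.png',grab_frame('wrist')[:,:,::-1])
print(proj(c,[[.46,.13,.027],[.46,.16,.027],[.46,.1,.027],[.516,-.166,.036]]))"
python3 cmd.py -90 105 1 .46 .12 .12
```

```text
14.65 q [-0.2234  1.0885 -1.0082  1.6113  1.0528  1.845   1.5891] tcp [0.4604 0.2225 0.1169] op 0.08807065780241262 gf 0.0 F [-1.0712  0.0566 -0.0914]
[[-0.0016 -1.      0.0012]
 [-0.7056  0.0003 -0.7086]
 [ 0.7086 -0.002  -0.7056]]
[[279.6563 203.9043]
 [279.662  234.6955]
 [279.651  176.1668]
 [237.0363   7.8114]]
now grasp pt [0.4604 0.2356 0.1299] op 0.08807044072688992 gf 0.0 F [ 0.7389  0.0301 -1.3823] t 14.7
xyz [0.0971 0.0007 0.1325] twist [-0.0005 -0.3341 -0.0004] rows 7.000540208383385
```

View pics/w3.png

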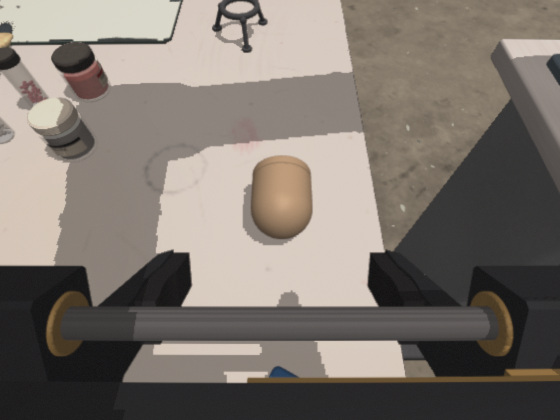

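The cup lies mouth away, with its sphere centre at about (281,205), and the ring at (238,8) matches my estimate. Next I'll regrasp from above, leaning 10°.

```bash
python3 cmd.py -90 100 1 .459 .11 .11
```

```text
now grasp pt [0.4604 0.2356 0.1299] op 0.08807044072688992 gf 0.0 F [ 0.7389  0.0301 -1.3823] t 14.7
xyz [0.0985 0.0024 0.1583] twist [-0.0005 -0.3063 -0.0004] rows 6.418469138828489
```

Call:
servo_tool --series '[{"xyz":[0.014,0,0.022],"twist":[0,-0.045,0],"jaw":1},{"xyz":[0.028,0.001,0.044],"twist":[0,-0.09,0],"jaw":1},{"xyz":[0.042,0.001,0.066],"twist":[0,-0.135,0],"jaw":1},{"xyz":[0.056,0.001,0.09],"twist":[0,-0.18,0],"jaw":1},{"xyz":[0.07,0.002,0.112],"twist":[0,-0.22,0],"jaw":1},{"xyz":[0.084,0.002,0.135],"twist":[0,-0.265,0],"jaw":1},{"xyz":[0.098,0.002,0.158],"twist":[0,-0.306,0],"jaw":1},{"xyz":[0.098,0.002,0.158],"twist":[0,-0.306,0],"jaw":1}]'

```text
clock: 15.5
tcp_pos: [0.4591, 0.1058, 0.0893]
orientation: [[-0.015, -1.0, 0.0], [-0.985, 0.015, 0.172], [-0.172, 0.002, -0.985]]
wrist_force: [-0.5, -1.4, 0.4]
opening: 0.0883
gripper_force: 0.0
```

```bash
python3 st.py; python3 -c "
from h import *
s=bot.get_obs();c=cam('wrist',s);im=grab_frame('wrist')[:,:,::-1].copy()
for y in (.159,.132,.094,.109):
  for dx in (-.027,.0,.027):
    u=proj(c,[[.459+dx,y,.027]])[0];cv2.circle(im,tuple(int(round(v)) for v in u),2,(0,0,255),-1)
cv2.imwrite('pics/w4.png',im)"
python3 cmd.py -90 100 1 .459 .109 .028
```

```text
15.5 q [ 0.7129  0.9017 -1.2415  2.0812  0.9573  0.8663  2.0814] tcp [0.4591 0.1058 0.0893] op 0.08829866904780136 gf 0.0 F [-0.467  -1.3903  0.358 ]
[[-0.015  -0.9999  0.0003]
 [-0.985   0.0148  0.1722]
 [-0.1721  0.0023 -0.9851]]
now grasp pt [0.459  0.1064 0.1088] op 0.08797955196153738 gf 0.0 F [1.1711 0.8799 0.5609] t 15.55
xyz [ 0.0188 -0.0001  0.1334] twist [-0.0002 -0.0004 -0.0031] rows 1.6166250974489655
```

View pics/w4.png

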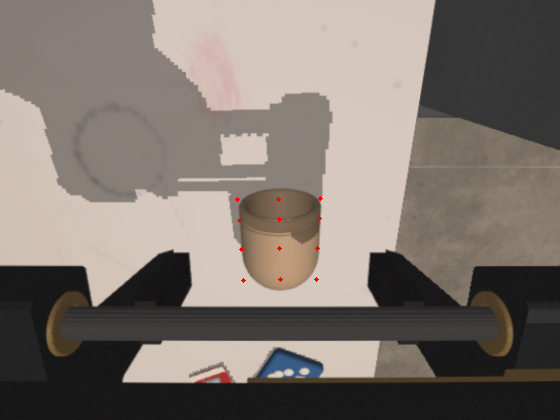

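The overlay shows the cup about 5 mm further along y than I assumed: the rim is at row 210 and the bottom at 289. I'll shift the grasp and descend.

Call:
servo_tool --series '[{"xyz":[0.011,0,0.03],"twist":[0,0,-0.003],"jaw":1},{"xyz":[0.011,0,0.06],"twist":[0,0,-0.003],"jaw":1},{"xyz":[0.011,0,0.09],"twist":[0,0,-0.003],"jaw":1},{"xyz":[0.011,0,0.12],"twist":[0,0,-0.003],"jaw":1},{"xyz":[0.011,0,0.13],"twist":[0,0,-0.003],"jaw":1},{"xyz":[0.011,0,0.136],"twist":[0,0,-0.003],"jaw":1},{"xyz":[0.011,0,0.136],"twist":[0,0,-0.003],"jaw":1},{"xyz":[0.011,0,0.136],"twist":[0,0,-0.003],"jaw":1}]'

```text
clock: 16.35
tcp_pos: [0.4599, 0.1232, 0.0112]
orientation: [[0.01, -1.0, 0.003], [-0.985, -0.01, 0.175], [-0.175, -0.005, -0.985]]
wrist_force: [-0.4, 0.3, 0.5]
opening: 0.088
gripper_force: 0.0
```

```bash
python3 st.py; python3 cmd.py -90 100 1 .459 .114 .027
```

```text
16.35 q [ 0.5862  1.0002 -1.0852  2.0902  1.139   0.7503  1.9672] tcp [0.4599 0.1232 0.0112] op 0.08796509645100296 gf 0.0 F [-0.3772  0.3349  0.4547]
[[ 0.0105 -0.9999  0.0033]
 [-0.9846 -0.0098  0.1747]
 [-0.1746 -0.0051 -0.9846]]
now grasp pt [0.4599 0.1199 0.0296] op 0.08796509645100296 gf 0.0 F [-0.3772  0.3349  0.4547] t 16.35
xyz [0.0105 0.0017 0.0025] twist [-0.0011  0.0003  0.0033] rows 0.13125396691764873
```

Call:
servo_tool --series '[{"xyz":[0.01,0.002,0.003],"twist":[0,0,0.003],"jaw":1},{"xyz":[0.01,0.002,0.003],"twist":[0,0,0.003],"jaw":1},{"xyz":[0.01,0.002,0.003],"twist":[0,0,0.003],"jaw":1},{"xyz":[0.01,0.002,0.003],"twist":[0,0,0.003],"jaw":1},{"xyz":[0.01,0.002,0.003],"twist":[0,0,0.003],"jaw":1},{"xyz":[0.01,0.002,0.003],"twist":[0,0,0.003],"jaw":1},{"xyz":[0.01,0.002,0.003],"twist":[0,0,0.003],"jaw":1},{"xyz":[0.01,0.002,0.003],"twist":[0,0,0.003],"jaw":1}]'

```text
clock: 17.15
tcp_pos: [0.4585, 0.1174, 0.0078]
orientation: [[0.001, -1.0, 0.003], [-0.985, -0.0, 0.175], [-0.175, -0.003, -0.985]]
wrist_force: [0.1, 0.4, 0.5]
opening: 0.0879
gripper_force: 0.0
```

Call:
servo_tool --series '[{"xyz":[0,0,0],"twist":[0,0,0],"jaw":0.4},{"xyz":[0,0,0],"twist":[0,0,0],"jaw":0.3},{"xyz":[0,0,0],"twist":[0,0,0],"jaw":0.2},{"xyz":[0,0,0],"twist":[0,0,0],"jaw":0},{"xyz":[0,0,0],"twist":[0,0,0],"jaw":-1},{"xyz":[0,0,0],"twist":[0,0,0],"jaw":-1},{"xyz":[0,0,0],"twist":[0,0,0],"jaw":-1},{"xyz":[0,0,0],"twist":[0,0,0],"jaw":-1}]'

```text
clock: 17.95
tcp_pos: [0.4586, 0.1173, 0.0078]
orientation: [[0.001, -1.0, 0.003], [-0.985, -0.0, 0.175], [-0.175, -0.003, -0.985]]
wrist_force: [-0.6, -0.5, 0.6]
opening: 0.053
gripper_force: 30.0
```

```bash
python3 st.py; python3 cmd.py -90 100 1 .459 .114 .15
```

```text
17.95 q [ 0.5954  1.0023 -1.0778  2.0949  1.1444  0.7437  1.9644] tcp [0.4586 0.1173 0.0078] op 0.052974716773853216 gf 29.991664716156166 F [-0.554  -0.458   0.6031]
[[ 0.0007 -1.      0.0028]
 [-0.9846 -0.0002  0.1747]
 [-0.1747 -0.0029 -0.9846]]
now grasp pt [0.4585 0.114  0.0262] op 0.052974716773853216 gf 29.991664716156166 F [-0.554  -0.458   0.6031] t 17.95
xyz [-0.0359 -0.0013 -0.2031] twist [-0.0009  0.0003  0.0002] rows 2.475360433646435
```

```bash
python3 fit.py|tail -2; cat > p2.py <<'E'
exec(open('path.py').read().split("cup=np")[0])
R0=np.array(D['orientation']);g0=np.array(D['tcp_pos'])-R0[:,2]*PZ
st=np.array([.516,-.166,0])
for name,seq in {'trans first':[(100,[.459,.114,.13]),(100,[.516,-.166,.2]),(55,[.516,-.166,.2]),(10,[.516,-.166,.2]),(10,[.516,-.166,.08])],
 'mixed':[(100,[.459,.114,.13]),(70,[.49,-.02,.2]),(10,[.516,-.166,.2]),(10,[.516,-.166,.08])]}.items():
  q=np.array(D['joint_positions']);Ra,ga=R0,g0;print(name)
  for p,g in seq:
    R1=tool(-np.pi/2,p*d2,1);g=np.array(g);q,m,em=go(q,Ra,ga,R1,g);print(p,g,q,'m',round(m,2),'e',round(em,3));Ra,ga=R1,g
E
python3 p2.py
```

```text
0.0015639954317085794 [-0.003   1.5682  0.3379  0.5144  0.4426  0.3291 -0.0071  0.0135  0.0013
 -0.0416 -0.0038] 0.028295244114717955 13
trans first
100 [0.46 0.11 0.13] [ 0.7   0.89 -1.27  2.06  0.93  0.89  2.1 ] m 0.0 e 0.0
100 [ 0.52 -0.17  0.2 ] [ 1.14  0.88 -1.27  1.79  0.76  1.15  2.76] m 0.0 e 0.027
55 [ 0.52 -0.17  0.2 ] [ 0.62  0.7  -0.97  1.93  1.19  1.37  2.21] m 0.0 e 0.013
10 [ 0.52 -0.17  0.2 ] [ 0.09  0.95 -0.57  1.92  1.41  1.91  1.81] m 0.0 e 0.0
10 [ 0.52 -0.17  0.08] [ 0.05  1.18 -0.5   1.85  1.47  1.87  1.67] m 0.0 e 0.0
mixed
100 [0.46 0.11 0.13] [ 0.7   0.89 -1.27  2.06  0.93  0.89  2.1 ] m 0.0 e 0.0
70 [ 0.49 -0.02  0.2 ] [ 0.59  0.7  -1.14  1.95  0.98  1.3   2.14] m 0.0 e 0.0
10 [ 0.52 -0.17  0.2 ] [ 0.09  0.95 -0.57  1.92  1.41  1.91  1.81] m 0.0 e 0.0
10 [ 0.52 -0.17  0.08] [ 0.05  1.18 -0.5   1.85  1.47  1.87  1.67] m 0.0 e 0.0
```

```bash
cat > p3.py <<'E'
exec(open('path.py').read().split("cup=np")[0])
R0=np.array(D['orientation']);g0=np.array(D['tcp_pos'])-R0[:,2]*PZ
for hd in (-90,-105,-115):
  q=np.array(D['joint_positions']);Ra,ga=R0,g0;print(hd)
  for h,p,g in [(-90,90,[.459,.1,.08]),(-90,60,[.475,.03,.16]),((hd-90)/2,35,[.5,-.08,.19]),(hd,10,[.516,-.166,.2]),(hd,10,[.516,-.166,.08])]:
    R1=tool(h*d2,p*d2,1);g=np.array(g);q,m,em=go(q,Ra,ga,R1,g);print(h,p,g,q,'m',round(m,2),'e',round(em,3));Ra,ga=R1,g
E
python3 p3.py; python3 cmd.py -90 90 1 .459 .1 .08;
```

```text
-90
-90 90 [0.46 0.1  0.08] [ 0.53  0.89 -1.11  2.07  1.06  0.92  1.95] m 0.16 e 0.0
-90 60 [0.47 0.03 0.16] [ 0.28  0.76 -0.98  1.96  1.04  1.38  1.9 ] m 0.16 e 0.0
-90.0 35 [ 0.5  -0.08  0.19] [ 0.16  0.79 -0.77  1.94  1.2   1.65  1.89] m 0.26 e 0.0
-90 10 [ 0.52 -0.17  0.2 ] [ 0.06  0.93 -0.52  1.93  1.39  1.87  1.81] m 0.04 e 0.0
-90 10 [ 0.52 -0.17  0.08] [ 0.02  1.16 -0.46  1.85  1.44  1.84  1.67] m 0.04 e 0.0
-105
-90 90 [0.46 0.1  0.08] [ 0.53  0.89 -1.11  2.07  1.06  0.92  1.95] m 0.16 e 0.0
-90 60 [0.47 0.03 0.16] [ 0.28  0.76 -0.98  1.96  1.04  1.38  1.9 ] m 0.16 e 0.0
-97.5 35 [ 0.5  -0.08  0.19] [ 0.16  0.82 -0.75  1.86  1.13  1.69  1.86] m 0.22 e 0.0
-105 10 [ 0.52 -0.17  0.2 ] [ 0.02  0.96 -0.42  1.74  1.19  1.91  1.86] m 0.0 e 0.0
-105 10 [ 0.52 -0.17  0.08] [-0.01  1.17 -0.38  1.66  1.22  1.85  1.74] m 0.0 e 0.0
-115
-90 90 [0.46 0.1  0.08] [ 0.53  0.89 -1.11  2.07  1.06  0.92  1.95] m 0.16 e 0.0
-90 60 [0.47 0.03 0.16] [ 0.28  0.76 -0.98  1.96  1.04  1.38  1.9 ] m 0.16 e 0.0
-102.5 35 [ 0.5  -0.08  0.19] [ 0.16  0.84 -0.74  1.81  1.08  1.72  1.84] m 0.19 e 0.0
-115 10 [ 0.52 -0.17  0.2 ] [-0.04  0.98 -0.29  1.62  1.03  1.91  1.91] m 0.0 e 0.0
-115 10 [ 0.52 -0.17  0.08] [-0.06  1.18 -0.27  1.54  1.04  1.83  1.8 ] m 0.0 e 0.0
now grasp pt [0.4585 0.114  0.0262] op 0.052974716773853216 gf 29.991664716156166 F [-0.554  -0.458   0.6031] t 17.95
xyz [ 0.0128 -0.001  -0.0928] twist [-0.0009  0.0559  0.0001] rows 1.1711508308030494
```

```bash
python3 cmd.py -90 60 1 .475 .03 .16;python3 cmd.py -90 75 1 .467 .065 .12
```

```text
now grasp pt [0.4585 0.114  0.0262] op 0.052974716773853216 gf 29.991664716156166 F [-0.554  -0.458   0.6031] t 17.95
xyz [ 0.119  -0.028  -0.2512] twist [-0.0009  0.2225 -0.0001] rows 4.663465598132833
now grasp pt [0.4585 0.114  0.0262] op 0.052974716773853216 gf 29.991664716156166 F [-0.554  -0.458   0.6031] t 17.95
xyz [ 0.0664 -0.0145 -0.1711] twist [-0.0009  0.1392  0.    ] rows 2.9172731768926154
```

Call:
servo_tool --series '[{"xyz":[0.0,0,-0.03],"twist":[0,0,0],"jaw":-1},{"xyz":[0.006,0,-0.06],"twist":[0,0.025,0],"jaw":-1},{"xyz":[0.013,-0.001,-0.093],"twist":[-0.001,0.056,0],"jaw":-1},{"xyz":[0.04,-0.008,-0.13],"twist":[-0.001,0.095,0],"jaw":-1},{"xyz":[0.066,-0.014,-0.171],"twist":[-0.001,0.139,0],"jaw":-1},{"xyz":[0.092,-0.021,-0.21],"twist":[-0.001,0.18,0],"jaw":-1},{"xyz":[0.119,-0.028,-0.251],"twist":[-0.001,0.222,0],"jaw":-1},{"xyz":[0.119,-0.028,-0.251],"twist":[-0.001,0.222,0],"jaw":-1}]'

```text
clock: 18.75
tcp_pos: [0.4758, 0.0224, 0.1447]
orientation: [[0.001, -1.0, 0.003], [-0.867, -0.003, -0.499], [0.499, -0.002, -0.867]]
wrist_force: [-0.3, 0.3, -2.3]
opening: 0.0533
gripper_force: 30.0
```

```bash
python3 st.py; python3 cmd.py -87 40 1 .495 -.06 .19; python3 cmd.py -83 18 1 .51 -.14 .2;
```

```text
18.75 q [ 0.2762  0.7445 -0.9875  1.9627  1.025   1.3812  1.905 ] tcp [0.4758 0.0224 0.1447] op 0.053316011844868075 gf 29.995213349156415 F [-0.2674  0.2535 -2.2608]
[[ 0.0013 -1.      0.003 ]
 [-0.8665 -0.0026 -0.4991]
 [ 0.4991 -0.0019 -0.8665]]
now grasp pt [0.4757 0.0318 0.1609] op 0.053316011844868075 gf 29.995213349156415 F [-0.2674  0.2535 -2.2608] t 18.75
xyz [ 0.1675 -0.033   0.0325] twist [ 0.0098  0.1114 -0.0126] rows 2.358039616196565
now grasp pt [0.4757 0.0318 0.1609] op 0.053316011844868075 gf 29.995213349156415 F [-0.2674  0.2535 -2.2608] t 18.75
xyz [ 0.3014 -0.06    0.0784] twist [ 0.0299  0.2333 -0.025 ] rows 4.957094231751778
```

Call:
servo_tool --series '[{"xyz":[0.055,-0.01,0.01],"twist":[0.003,0.037,-0.004],"jaw":-1},{"xyz":[0.11,-0.02,0.02],"twist":[0.006,0.074,-0.008],"jaw":-1},{"xyz":[0.167,-0.033,0.033],"twist":[0.01,0.111,-0.013],"jaw":-1},{"xyz":[0.21,-0.042,0.048],"twist":[0.016,0.15,-0.017],"jaw":-1},{"xyz":[0.255,-0.05,0.063],"twist":[0.023,0.19,-0.021],"jaw":-1},{"xyz":[0.301,-0.06,0.078],"twist":[0.03,0.233,-0.025],"jaw":-1},{"xyz":[0.301,-0.06,0.078],"twist":[0.03,0.233,-0.025],"jaw":-1},{"xyz":[0.301,-0.06,0.078],"twist":[0.03,0.233,-0.025],"jaw":-1}]'

```text
clock: 19.55
tcp_pos: [0.5101, -0.1592, 0.1909]
orientation: [[0.042, -0.993, 0.111], [-0.313, -0.119, -0.942], [0.949, 0.005, -0.316]]
wrist_force: [0.9, 0.0, -0.8]
opening: 0.0529
gripper_force: 30.0
```

```bash
python3 st.py; python3 cmd.py -80 10 1 .516 -.166 .13
```

```text
19.55 q [ 0.0936  0.8615 -0.6218  2.0175  1.4138  1.7653  1.84  ] tcp [ 0.5101 -0.1592  0.1909] op 0.05286298723395565 gf 29.99270719730359 F [ 0.8621  0.0191 -0.8183]
[[ 0.0418 -0.9929  0.1111]
 [-0.313  -0.1187 -0.9423]
 [ 0.9488  0.0046 -0.3157]]
now grasp pt [ 0.508  -0.1415  0.1969] op 0.05286298723395565 gf 29.99270719730359 F [ 0.8621  0.0191 -0.8183] t 19.55
xyz [-0.0879 -0.0107  0.0747] twist [ 0.0175  0.0467 -0.0029] rows 1.3897396358916554
```

Call:
servo_tool --series '[{"xyz":[-0.03,-0.004,0.025],"twist":[0.006,0.016,-0.001],"jaw":-1},{"xyz":[-0.06,-0.008,0.05],"twist":[0.012,0.032,-0.002],"jaw":-1},{"xyz":[-0.088,-0.011,0.075],"twist":[0.017,0.047,-0.003],"jaw":-1},{"xyz":[-0.088,-0.011,0.075],"twist":[0.017,0.047,-0.003],"jaw":-1},{"xyz":[-0.088,-0.011,0.075],"twist":[0.017,0.047,-0.003],"jaw":-1},{"xyz":[-0.088,-0.011,0.075],"twist":[0.017,0.047,-0.003],"jaw":-1},{"xyz":[-0.088,-0.011,0.075],"twist":[0.017,0.047,-0.003],"jaw":-1},{"xyz":[-0.088,-0.011,0.075],"twist":[0.017,0.047,-0.003],"jaw":-1}]'

```text
clock: 20.35
tcp_pos: [0.5209, -0.1843, 0.1299]
orientation: [[0.025, -0.985, 0.171], [-0.167, -0.173, -0.971], [0.986, -0.004, -0.169]]
wrist_force: [-0.3, 0.4, -3.1]
opening: 0.0529
gripper_force: 30.0
```

```bash
python3 st.py; python3 cmd.py -80 10 1 .516 -.166 .13; python3 -c "
from h import *
a=grab_frame('scene')[:,:,::-1];b=grab_frame('side')[:,:,::-1]
cv2.imwrite('pics/raw_sc5.png',a);cv2.imwrite('pics/raw_si5.png',b)
f=lambda im,r,c:cv2.resize(im[r:r+130,c:c+100],None,fx=4,fy=4,interpolation=cv2.INTER_CUBIC)
cv2.imwrite('pics/c5.png',np.hstack([f(a,180,242),f(b,110,270)]))
S=bot.get_obs();R=np.array(S['orientation']);g=S['tcp_pos']-R[:,2]*.0187
print('expected axis pts scene/side:');
for n in('scene','side'): print(proj(cam(n),[g+[0,0,.015],g-[0,0,.023],[.516,-.166,.04]]))"
```

```text
20.35 q [ 0.0247  1.0545 -0.4806  1.996   1.5532  1.8197  1.6933] tcp [ 0.5209 -0.1843  0.1299] op 0.052898590105690514 gf 29.992241254238962 F [-0.2985  0.4232 -3.1143]
[[ 0.0251 -0.985   0.1708]
 [-0.1668 -0.1726 -0.9708]
 [ 0.9857 -0.0041 -0.1686]]
now grasp pt [ 0.5177 -0.1661  0.1331] op 0.052898590105690514 gf 29.992241254238962 F [-0.2985  0.4232 -3.1143] t 20.35
xyz [-0.0053  0.0028  0.0002] twist [ 0.0001 -0.0016 -0.0013] rows 0.07232992935141988
expected axis pts scene/side:
[[295.0939 197.6061]
 [294.3054 219.0583]
 [292.2399 255.9675]]
[[320.988  163.977 ]
 [320.1313 179.4794]
 [319.3055 206.3559]]
```

View pics/c5.png

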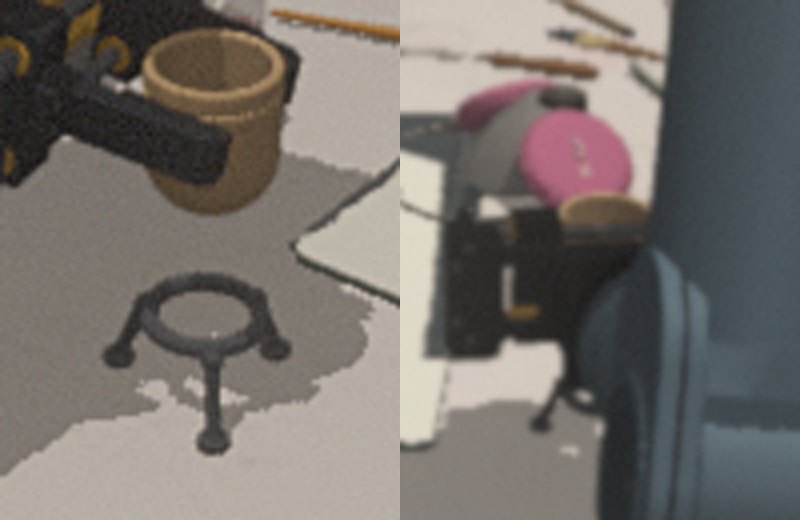

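The cup is upright above the ring, with its mouth centre at scene (295.5,195.5) and side (320.8,~163), and the ring at scene (293,259). I'll refine the ring centre by segmenting the first images.

```bash
python3 - <<'E'
from h import *
out=[]
for n,box in [('scene',(240,280,268,318)),('side',(196,222,300,342))]:
    im=cv2.cvtColor(cv2.imread(f'pics/{n}0.png'),cv2.COLOR_BGR2GRAY)
    r0,r1,c0,c1=box;k=8
    g=cv2.resize(im[r0:r1,c0:c1],None,fx=k,fy=k,interpolation=cv2.INTER_CUBIC)
    t,m=cv2.threshold(g,105 if n=='scene' else 110,255,cv2.THRESH_BINARY_INV)
    cs,h=cv2.findContours(m,cv2.RETR_CCOMP,cv2.CHAIN_APPROX_NONE)
    hol=[c for c,hh in zip(cs,h[0]) if hh[3]>=0]; c=max(hol,key=cv2.contourArea)
    e=cv2.fitEllipse(c);u=((e[0][0]+.5)/k-.5+c0,(e[0][1]+.5)/k-.5+r0);print(n,u,np.array(e[1])/k,e[2])
    out.append((cam(n),u));print(atz(cam(n),u,.036))
print(tri(out))
E
```

```text
scene (292.6999168395996, 258.383638381958) [12.0972 23.5167] 92.04248809814453
[ 0.5156 -0.1674  0.036 ]
side (320.75072860717773, 207.06160736083984) [ 7.8181 16.8557] 93.41777801513672
[ 0.5126 -0.1698  0.036 ]
[ 0.5131 -0.1685  0.0373]
```

```bash
python3 cmd.py -80 10 1 .5135 -.1675 .09; python3 -c "
from h import *
print(bot.get_obs()['wrist_force'],bot.get_obs()['clock'])"
```

```text
now grasp pt [ 0.5176 -0.1663  0.1327] op 0.053417496325737196 gf 29.99244910793985 F [ 0.0049 -0.2573 -1.5841] t 20.45
xyz [-0.0701  0.0072  0.0127] twist [ 0.0001 -0.0018 -0.0011] rows 0.8598969667142199
[ 0.0049 -0.2573 -1.5841] 20.45
```

Call:
servo_tool --series '[{"xyz":[-0.005,0.007,0.001],"twist":[0,-0.002,-0.001],"jaw":-1},{"xyz":[-0.015,0.007,0.003],"twist":[0,-0.002,-0.001],"jaw":-1},{"xyz":[-0.03,0.007,0.006],"twist":[0,-0.002,-0.001],"jaw":-1},{"xyz":[-0.045,0.007,0.008],"twist":[0,-0.002,-0.001],"jaw":-1},{"xyz":[-0.06,0.007,0.011],"twist":[0,-0.002,-0.001],"jaw":-1},{"xyz":[-0.07,0.007,0.013],"twist":[0,-0.002,-0.001],"jaw":-1},{"xyz":[-0.07,0.007,0.013],"twist":[0,-0.002,-0.001],"jaw":-1},{"xyz":[-0.07,0.007,0.013],"twist":[0,-0.002,-0.001],"jaw":-1}]'

```text
clock: 21.25
tcp_pos: [0.5165, -0.1859, 0.086]
orientation: [[0.032, -0.985, 0.17], [-0.171, -0.173, -0.97], [0.985, 0.002, -0.174]]
wrist_force: [0.0, 0.2, -2.0]
opening: 0.0527
gripper_force: 30.0
```

```bash
python3 st.py; python3 cmd.py -80 10 1 .5135 -.1675 .082
```

```text
21.25 q [ 0.0158  1.1416 -0.4587  1.9699  1.5754  1.8108  1.6419] tcp [ 0.5165 -0.1859  0.086 ] op 0.05269490978899419 gf 29.992252076630372 F [ 0.0117  0.203  -1.9886]
[[ 0.0316 -0.9849  0.1704]
 [-0.1709 -0.1733 -0.9699]
 [ 0.9848  0.0015 -0.1738]]
now grasp pt [ 0.5133 -0.1678  0.0893] op 0.05269490978899419 gf 29.992252076630372 F [ 0.0117  0.203  -1.9886] t 21.25
xyz [-0.012  -0.0004  0.0018] twist [0.0002 0.     0.0005] rows 0.14603114521503582
```

Grasp z is 0.089 and free. I'll lower to 0.082 next, then go in small steps.

Call:
servo_tool --series '[{"xyz":[-0.002,0,0],"twist":[0,0,0],"jaw":-1},{"xyz":[-0.004,0,0.001],"twist":[0,0,0],"jaw":-1},{"xyz":[-0.006,0,0.001],"twist":[0,0,0],"jaw":-1},{"xyz":[-0.008,0,0.001],"twist":[0,0,0],"jaw":-1},{"xyz":[-0.01,0,0.002],"twist":[0,0,0],"jaw":-1},{"xyz":[-0.011,0,0.002],"twist":[0,0,0],"jaw":-1},{"xyz":[-0.011,0,0.002],"twist":[0,0,0],"jaw":-1},{"xyz":[-0.011,0,0.002],"twist":[0,0,0],"jaw":-1}]'

```text
clock: 22.05
tcp_pos: [0.5165, -0.1859, 0.0795]
orientation: [[0.031, -0.985, 0.171], [-0.171, -0.173, -0.97], [0.985, 0.001, -0.174]]
wrist_force: [0.2, -0.0, -3.1]
opening: 0.0531
gripper_force: 30.0
```

Call:
servo_tool --series '[{"xyz":[-0.001,0,0],"twist":[0,0,0],"jaw":-1},{"xyz":[-0.002,0,0],"twist":[0,0,0],"jaw":-1},{"xyz":[-0.003,0,0.001],"twist":[0,0,0],"jaw":-1},{"xyz":[-0.003,0,0.001],"twist":[0,0,0],"jaw":-1},{"xyz":[-0.003,0,0.001],"twist":[0,0,0],"jaw":-1},{"xyz":[-0.003,0,0.001],"twist":[0,0,0],"jaw":-1},{"xyz":[-0.003,0,0.001],"twist":[0,0,0],"jaw":-1},{"xyz":[-0.003,0,0.001],"twist":[0,0,0],"jaw":-1}]'

```text
clock: 22.85
tcp_pos: [0.5166, -0.1862, 0.0776]
orientation: [[0.031, -0.985, 0.171], [-0.171, -0.173, -0.97], [0.985, 0.001, -0.174]]
wrist_force: [-0.8, -0.5, -2.8]
opening: 0.0529
gripper_force: 30.0
```

Call:
servo_tool --series '[{"xyz":[-0.001,0,0],"twist":[0,0,0],"jaw":-1},{"xyz":[-0.002,0,0],"twist":[0,0,0],"jaw":-1},{"xyz":[-0.003,0,0],"twist":[0,0,0],"jaw":-1},{"xyz":[-0.003,0,0],"twist":[0,0,0],"jaw":-1},{"xyz":[-0.003,0,0],"twist":[0,0,0],"jaw":-1},{"xyz":[-0.003,0,0],"twist":[0,0,0],"jaw":-1},{"xyz":[-0.003,0,0],"twist":[0,0,0],"jaw":-1},{"xyz":[-0.003,0,0],"twist":[0,0,0],"jaw":-1}]'

```text
clock: 23.65
tcp_pos: [0.5165, -0.1859, 0.0758]
orientation: [[0.031, -0.985, 0.17], [-0.171, -0.173, -0.97], [0.985, 0.001, -0.174]]
wrist_force: [-0.5, 0.7, -2.0]
opening: 0.0534
gripper_force: 30.0
```

Call:
servo_tool --series '[{"xyz":[-0.001,0,0],"twist":[0,0,0],"jaw":-1},{"xyz":[-0.002,0,0],"twist":[0,0,0],"jaw":-1},{"xyz":[-0.002,0,0],"twist":[0,0,0],"jaw":-1},{"xyz":[-0.002,0,0],"twist":[0,0,0],"jaw":-1},{"xyz":[-0.002,0,0],"twist":[0,0,0],"jaw":-1},{"xyz":[-0.002,0,0],"twist":[0,0,0],"jaw":-1},{"xyz":[-0.002,0,0],"twist":[0,0,0],"jaw":-1},{"xyz":[-0.002,0,0],"twist":[0,0,0],"jaw":-1}]'

```text
clock: 24.45
tcp_pos: [0.5165, -0.1858, 0.0748]
orientation: [[0.031, -0.985, 0.17], [-0.171, -0.173, -0.97], [0.985, 0.001, -0.174]]
wrist_force: [-0.2, -1.1, -0.9]
opening: 0.053
gripper_force: 30.0
```

Call:
servo_tool --series '[{"xyz":[-0.001,0,0],"twist":[0,0,0],"jaw":-1},{"xyz":[-0.002,0,0.001],"twist":[0,0,0],"jaw":-1},{"xyz":[-0.002,0,0.001],"twist":[0,0,0],"jaw":-1},{"xyz":[-0.002,0,0.001],"twist":[0,0,0],"jaw":-1},{"xyz":[-0.002,0,0.001],"twist":[0,0,0],"jaw":-1},{"xyz":[-0.002,0,0.001],"twist":[0,0,0],"jaw":-1},{"xyz":[-0.002,0,0.001],"twist":[0,0,0],"jaw":-1},{"xyz":[-0.002,0,0.001],"twist":[0,0,0],"jaw":-1}]'

```text
clock: 25.25
tcp_pos: [0.5166, -0.1864, 0.0739]
orientation: [[0.031, -0.985, 0.17], [-0.17, -0.173, -0.97], [0.985, 0.001, -0.173]]
wrist_force: [0.3, -2.7, 5.0]
opening: 0.0532
gripper_force: 30.0
```

Call:
servo_tool --series '[{"xyz":[0,0,0.001],"twist":[0,0,0],"jaw":-1},{"xyz":[0,0,0.0015],"twist":[0,0,0],"jaw":-1},{"xyz":[0,0,0.0015],"twist":[0,0,0],"jaw":-1},{"xyz":[0,0,0.0015],"twist":[0,0,0],"jaw":-1},{"xyz":[0,0,0.0015],"twist":[0,0,0],"jaw":-1},{"xyz":[0,0,0.0015],"twist":[0,0,0],"jaw":-1},{"xyz":[0,0,0.0015],"twist":[0,0,0],"jaw":-1},{"xyz":[0,0,0.0015],"twist":[0,0,0],"jaw":-1}]'

```text
clock: 26.05
tcp_pos: [0.5167, -0.187, 0.0736]
orientation: [[0.031, -0.985, 0.171], [-0.17, -0.173, -0.97], [0.985, 0.001, -0.173]]
wrist_force: [-0.9, -0.7, 5.1]
opening: 0.0529
gripper_force: 30.0
```

Call:
servo_tool --series '[{"xyz":[-0.0005,0,0],"twist":[0,0,0],"jaw":-1},{"xyz":[-0.001,0,0],"twist":[0,0,0],"jaw":-1},{"xyz":[-0.001,0,0],"twist":[0,0,0],"jaw":-1},{"xyz":[-0.001,0,0],"twist":[0,0,0],"jaw":-1},{"xyz":[-0.001,0,0],"twist":[0,0,0],"jaw":-1},{"xyz":[-0.001,0,0],"twist":[0,0,0],"jaw":-1},{"xyz":[-0.001,0,0],"twist":[0,0,0],"jaw":-1},{"xyz":[-0.001,0,0],"twist":[0,0,0],"jaw":-1}]'

```text
clock: 26.85
tcp_pos: [0.5167, -0.1871, 0.0735]
orientation: [[0.031, -0.985, 0.17], [-0.169, -0.173, -0.97], [0.985, 0.001, -0.172]]
wrist_force: [-1.7, -1.5, 7.4]
opening: 0.0531
gripper_force: 30.1
```

```bash
python3 st.py; python3 -c "
from h import *
a=grab_frame('scene')[:,:,::-1];b=grab_frame('side')[:,:,::-1]
f=lambda im,r,c:cv2.resize(im[r:r+120,c:c+90],None,fx=4.4,fy=4.4,interpolation=cv2.INTER_CUBIC)
cv2.imwrite('pics/c6.png',np.hstack([f(a,190,248),f(b,125,278)]))
print(bot.get_obs()['wrist_force'],bot.get_obs()['moment'])"
```

```text
26.85 q [ 0.013   1.1682 -0.4501  1.9569  1.584   1.8095  1.6288] tcp [ 0.5167 -0.1871  0.0735] op 0.053052547476228715 gf 30.076903698900423 F [-1.7211 -1.5303  7.4434]
[[ 0.0305 -0.9849  0.1703]
 [-0.1692 -0.173  -0.9703]
 [ 0.9851  0.0008 -0.1719]]
[-0.3852 -2.3168  7.2759] [-0.3888 -0.1106 -0.1868]
```

View pics/c6.png

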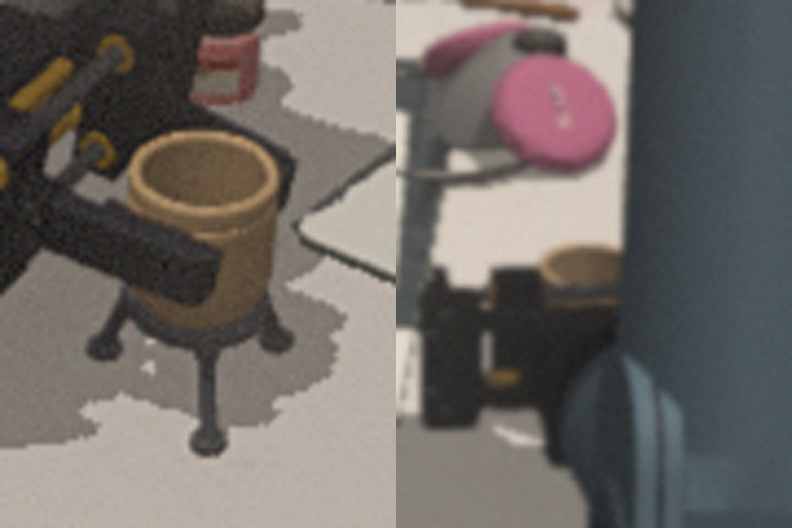

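The crucible sits in the ring, looks level, and the force is about 10 N. I'll release and check before withdrawing.

Call:
servo_tool --series '[{"xyz":[0,0,0],"twist":[0,0,0],"jaw":0.22},{"xyz":[0,0,0],"twist":[0,0,0],"jaw":0.26},{"xyz":[0,0,0],"twist":[0,0,0],"jaw":0.32},{"xyz":[0,0,0],"twist":[0,0,0],"jaw":0.5},{"xyz":[0,0,0],"twist":[0,0,0],"jaw":0.8},{"xyz":[0,0,0],"twist":[0,0,0],"jaw":1},{"xyz":[0,0,0],"twist":[0,0,0],"jaw":1},{"xyz":[0,0,0],"twist":[0,0,0],"jaw":1}]'

```text
clock: 27.75
tcp_pos: [0.5167, -0.1868, 0.0726]
orientation: [[0.031, -0.985, 0.17], [-0.171, -0.173, -0.97], [0.985, 0.001, -0.174]]
wrist_force: [0.7, -0.3, 0.3]
opening: 0.0883
gripper_force: 0.0
```

Call:
servo_tool --series '[{"xyz":[0,0,-0.01],"twist":[0,0,0],"jaw":1},{"xyz":[0,0,-0.03],"twist":[0,0,0],"jaw":1},{"xyz":[0,0,-0.06],"twist":[0,0,0],"jaw":1},{"xyz":[0,0,-0.1],"twist":[0,0,0],"jaw":1},{"xyz":[0,0,-0.14],"twist":[0,0,0],"jaw":1},{"xyz":[0,0,-0.18],"twist":[0,0,0],"jaw":1},{"xyz":[0,0,-0.18],"twist":[0,0,0],"jaw":1},{"xyz":[0,0,-0.18],"twist":[0,0,0],"jaw":1}]'

```text
clock: 28.55
tcp_pos: [0.4984, -0.0812, 0.0914]
orientation: [[0.031, -0.985, 0.172], [-0.171, -0.175, -0.97], [0.985, 0.001, -0.174]]
wrist_force: [-0.2, -0.7, 0.2]
opening: 0.0882
gripper_force: 0.0
```

```bash
python3 st.py; python3 -c "
from h import *
a=grab_frame('scene')[:,:,::-1];b=grab_frame('side')[:,:,::-1]
f=lambda im,r,c:cv2.resize(im[r:r+120,c:c+90],None,fx=4.4,fy=4.4,interpolation=cv2.INTER_CUBIC)
cv2.imwrite('pics/c7.png',np.hstack([f(a,190,248),f(b,125,278)]))
for n,o in(('scene',(248,190)),('side',(278,125))): print(n,(proj(cam(n),[[.514,-.168,z] for z in (.0948,.0568,.036)])-o)*4.4+([396,0] if n=='side' else 0))"
```

```text
28.55 q [-0.1694  1.148  -0.5006  1.9209  1.3866  1.8632  1.6011] tcp [ 0.4984 -0.0812  0.0914] op 0.0881679349154164 gf 0.0 F [-0.2002 -0.6655  0.1645]
[[ 0.0314 -0.9846  0.1721]
 [-0.1714 -0.1749 -0.9695]
 [ 0.9847  0.0009 -0.1743]]
scene [[200.4053 169.3193]
 [197.2035 257.2968]
 [195.5162 303.5551]]
side [[587.0416 264.403 ]
 [583.2859 328.6421]
 [581.2796 362.671 ]]
```

View pics/c7.png

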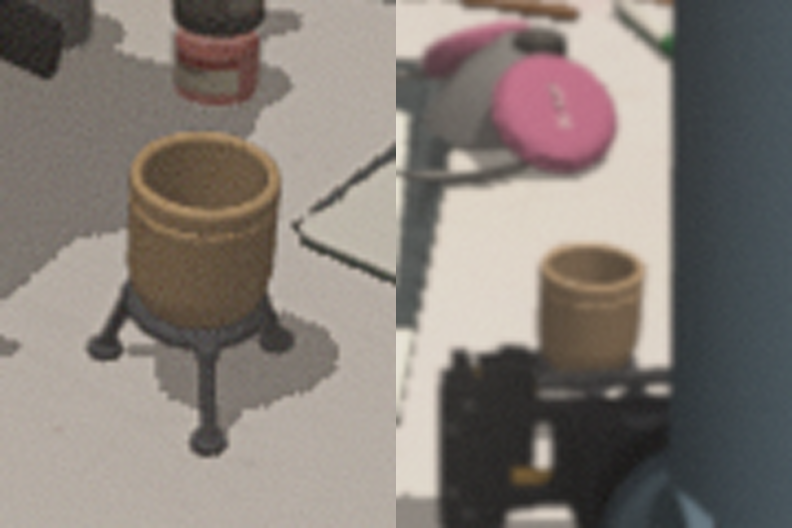

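The crucible is home and upright in both views, with its mouth at (205,172) and (591,267). That is about 1–2 mm from the ideal projection, and the robot is clear.

```bash
python3 -c "
from plant import bot
print(bot.finish_job())"
```

```text
the job is handed in; nothing more can be done
None
```

I turned the crucible over, lowered it gently into the ring and let go of it; the last pictures show it upright and within about 2 mm of centre, the arm went nowhere near the frit jars, and the job was handed in at about 29 s (the hand-in returned no verdict).

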